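# Snap the pivot clip onto the robot arm's axle

## Robot

A 7-joint arm with a two-finger parallel gripper is mounted at the origin on the work surface. World frame = base frame: x ahead of the robot, y to its left, z up, the work surface at z = 0. Lengths are in m, angles in degrees, forces in N, time in s.
With the tool pointing down it reaches from about 0.425 to 1.025 m from the base axis. Payload 9.4 kg.
Tool frame: the origin (TCP) lies midway between the tips of the shut fingers; the grasp point (between the pads) lies 19 mm behind it; y points along the fingers, z is the direction in which the jaws open and shut, and the axes are right-handed (so a half turn about y gives the same grasp; the last joint's range is limited). The gripper opens to 85 mm and grips with 20 to 120 N. Pads are 22 mm wide; open, the fingers measure 114 mm over their backs; the gripper's body (76 mm by 85 mm) begins 54 mm behind the grasp point. The pads swing forward as they close: fully open they stand 13 mm farther back than shut.
Start: joints at [66.308, 34.337, -0.143, 91.639, 0.103, 54.024, -4.572], TCP at [0.24, -0.684, 0.197] pointing down, gripper open.
Joint ranges: [-147.43, 147.43], [-19.82, 112.94], [-74.19, 73.91], [6.32, 146.72], [-59.91, 239.91], [6.04, 106.73], [-150.56, 150.56]. Speed limits (degrees/s): [127.2, 127.2, 172.46, 172.46, 180, 180, 180].

## Interface

Orientations are given as [roll, pitch, yaw] about the fixed x, y, z axes, in that order (R = Rz(yaw) Ry(pitch) Rx(roll)).
In Python, from bench import bot gives the robot as it stands. The module is installed in compiled form; this text tells all that it offers.
- The arm moves only by the tool carry_out, never from a script. Its arguments are lists of equal length, an entry for each row: "xyz": the shift along the tool's x, y, z scaled (see below), a list of three; "angular": the turn, a rotation vector about the tool's x, y, z scaled (see below), a list of three; "grip": the opening, from 0 (shut) to 1 (fully open). A call has 1 to 8 rows; each row is the pose to reach, as a shift and turn from the pose commanded when the call began, along the tool's axes at that moment; what a row does not reach only later rows make up. The controller multiplies each number of a shift by 0.3 m and each number of a turn by 30 degrees. A row lasts 1/8 s, in which the tool goes at most 62.5 mm and 10.7 degrees, less where a joint would pass 70% of its speed; a pose out of reach is approached as far as the arm can. A call with a number of a shift or a turn outside -1 to 1 is refused whole. A call with a gripper value outside its range is refused whole. The fingers move at their own pace and stop on an object; the grip force is fixed at half the most. Time passes only in rows, so rows that repeat a pose let the fingers close. It gives the time, the measured TCP pose, the force and the opening at its end, in the units of the state.
- bot.observe(): the state, without advancing time (a new reading comes with each control period).
- bot.snapshot(name): name is "side" or "top"; returns (picture, depth): 384x512x3 uint8, blue, green, red; 384x512 float32, m along the optical axis (not along the pixel's ray), 0 where there is no reading.
- bot.camera_params(name): a dict with "intrinsics" (3x3 intrinsics, pixels), "R" (3x3) and "t" (3): a world point X has camera coordinates R X + t. Camera axes: x right, y down, z forward; pixel columns grow to the right and rows downward; lengths in m; the calibration is good to about 2 mm. A picture is of the moment at which its call begins. camera_params takes no time and is no camera call.
- bot.finish_job(): hands the job in, once; it reports no verdict.
The state is a dict: "t": time; "joint_positions": joint angles; "dq": joint speeds; "effort": joint torques, N m; "ee_pos": TCP position; "orientation": TCP orientation; "wrist_force": force on the tool from outside, world axes, zero at the start; "moment": the same for the moment, N m; "finger_gap": finger opening in m.
Only numpy, scipy, OpenCV 4.12 (cv2) and the standard library are available. Lean on these libraries where they do the work, as an engineer would, in place of code of your own. Each camera call takes 0.05 s, during which the arm holds its last target.

## Task

Swing the sprung clear cover of the pivot housing up until its springs hold it fully open, then take the fork tool (not the look-alike with the plain blade) and with its prongs push the split clip sideways onto the axle's groove until it snaps fully home, touching the clip only with the tool. Push gently: the axle floats on a soft spring and gives way a good deal before the clip snaps, but it must not be driven against its end stop. Leave the cover open, stand the fork tool upright on its foot on the bench again, clear of the housing, and leave everything else where it is.

Things in the scene. Friction and masses are not known exactly. Their poses are not given: they have to be found in the camera images.
- housing: Fixed plywood pivot housing. Origin at its underside; x from its open front (robot side) to its back wall, y left, z up. Base 230 x 230 mm (x -120 to 110), flat top (deck) at z 30. Cheeks 8 mm thick at y +-111 (x -90 to 110) and back wall x 100 to 110 rise to z 70; no front wall. Black servo blocks 34 x 30 x 26 on the deck at x 60, y +-85. The axle stands at x 30, y 0.
- cover (a joint): Hinge of the housing's clear cover in an aluminium frame (200 x 226 x 8 mm, 0.6 kg): 0 closed, lying on the cheeks; grows as it opens up and away from the housing's front; stop at 1.75 rad. Strut springs: it falls shut below about 1.05 rad, the springs carry it open to the stop beyond about 1.3 rad. Opening takes less than 2 N.
- cover_bar (a point): Middle of the cover's handle, a round steel bar of 16 mm diameter along the housing's y, between side arms 110 mm apart (10 mm wide). It stands 48 mm in front of the cover's front edge (40 mm clear), centre 75 mm above the bench when closed. Turns with the cover.
- cover_hinge (a point): Middle of the cover's hinge line, which runs along the housing's y axis, 105 mm behind the housing's origin and 70 mm above the bench. When closed, the handle bar's centre is 250 mm in front of it and 5 mm higher.
- axle (a joint): Travel of the upright steel axle, which floats on a soft spring along the housing's x only (compliant joint): 0 at rest, positive towards the back wall, about 2.5 mm per N; end stop at 33 mm, and beyond 32 mm counts as driven against it. The clip snaps on at some 8 to 11 N at the axle, so the axle first gives about 20 to 28 mm, then jumps back as the clip snaps.
- groove (a point): Centre of the axle's groove, at deck height; moves with the axle. Groove 30 mm diameter, 11 mm high, directly on the deck; above it the axle's head, 40 mm diameter, its top 23 mm above the deck.
- clip: Loose split spring clip of dark steel, 90 mm long, 52 wide, 8 thick, 0.12 kg, flat on the deck before the axle, mouth roughly to it (up to 10 mm and 0.2 rad off). Origin: centre of its 32 mm seat, underside; x out of the mouth, z up. Sprung jaws with teeth 20 mm apart at x 14.5, flared lips to x 30. Spine x -28 to -16; tail 18 wide back to x -60. The fork pushes the spine's flat back beside the tail.
- fork: Loose fork tool, 0.2 kg, standing on its flat steel foot on the bench. Origin: underside below the handle's centre; x along the prongs. Foot 10 mm thick, 56 wide, x -20 to 62; its front (x 28 to 62) is split by a 22 mm wide slot into two prongs that straddle the clip's tail. Upright black handle 26 x 26 mm, z 10 to 58.
- scraper: Look-alike of the fork tool: same handle, but a plain unsplit foot (82 x 56 x 10 mm). Not needed, to be left where it is. Origin and axes as for the fork.
- multimeter: Bystander: black multimeter 75 x 140 x 34 mm lying on its back; origin under its centre.
- wheel: Bystander: small robot wheel with rubber tyre lying flat, 66 mm diameter, 26 mm high; origin under its centre.
- charger: Bystander: white battery charger 110 x 80 x 43 mm; origin under its centre.
- parts_box: Bystander: open yellow parts box 100 x 140 x 30 mm; origin under its centre.
- screwdriver: Bystander: screwdriver 200 mm long, lying; origin under its middle, x towards the tip.
- bottle: Bystander: clear bottle 62 mm diameter, 190 mm tall; origin under its centre.
- circuit_board: Bystander: circuit board 70 x 55 x 20 mm; origin under its centre.
Things that resemble listed ones, but are neither listed nor needed, are in the scene too. Leave any purple or yellow look-alike of the fork alone.

How it is judged (in metres and radians):
On the way, in this order (a step that is already met when the one before it is completed fails the run):
1. the cover stands fully open, held by its springs alone (value of joint cover above 1.45 rad and contact force between the fingers and cover below 0.3 N), for 0.3 s.
2. the clip has snapped home in the groove under the tool's push, the cover open (horizontal distance between clip and groove below 0.004 m and z of clip in the frame of groove between -0.004 and 0.005 m and angle between clip's own z axis and vertical below 0.12 rad and value of joint cover above 1.45 rad), for 0.1 s.
At the end, for the whole second after the job is handed in: The clip lies flat in the axle's groove, its centre within 4 mm of the axle's centre line, jaws shut behind it; the cover stands open beyond 1.45 rad by its springs; the fork tool stands upright (within 0.08 rad) on its foot on the bench, at rest, released and off the housing (all of step 2 and height (world z) of fork below 0.006 m and angle between fork's own z axis and vertical below 0.08 rad and linear speed of each of fork, clip below 0.02 m/s and horizontal distance between fork and housing above 0.13 m and contact force between fork and clip below 0.1 N and contact force between fork and housing below 0.1 N); the robot touches nothing.
It fails at once if the hand or arm touches the clip (contact force between any of the fingers, the arm and clip above 1 N).
It fails at once if the look-alike tool or a bystander pushes the clip (contact force between any of scraper, multimeter, wheel, charger, parts_box, screwdriver, bottle, circuit_board and clip above 0.5 N).
It fails at once if the axle is driven against its end stop (32 mm) (value of joint axle above 0.032 m).
It fails at once if the look-alike tool or a bystander is moved by more than 30 mm (distance of any of scraper, multimeter, wheel, charger, parts_box, screwdriver, bottle, circuit_board from where it was at the start of the episode above 0.03 m).
It also fails if it takes over 72 s, if anything falls off the work surface, if the arm or the gripper's body presses on something with over 40 N, if the wrist force passes 120 N, or if a joint passes its speed limit or range.

## Working session

There is one attempt and no reset: what is moved stays moved. The work goes in short steps, Python scripts to look and compute and a tool call to move; the robot and the scene stay as the last step left them, time stands still between calls to the robot, and variables do not carry over. Pictures are saved under pics/ and viewed, and the job is handed in when it is done.

Besides the shell and the picture viewer there is one more tool, called after "Call:" as name(argument=value, ...) on one line, values as JSON. carry_out: Moves the arm, as the interface text tells. Its arguments: {"type":"object","properties":{"xyz":{"type":"array","items":{"type":"array","items":{"type":"number","minimum":-1,"maximum":1}}},"angular":{"type":"array","items":{"type":"array","items":{"type":"number","minimum":-1,"maximum":1}}},"grip":{"type":"array","items":{"type":"number"}}},"required":["xyz","angular","grip"]}

```bash
mkdir -p pics; ls
cat > h.py <<'E'
import numpy as np, cv2
from bench import bot
from scipy.spatial.transform import Rotation as Ro
def save(name,pre):
    p,d=bot.snapshot(name); cv2.imwrite(f'pics/{pre}_{name}.png',p); np.save(f'pics/{pre}_{name}.npy',d); np.save(f'pics/{pre}_{name}_im.npy',p); return p,d
def pts(name,d):
    c=bot.camera_params(name); K=np.array(c['intrinsics']);R=np.array(c['R']);t=np.array(c['t']).ravel()
    v,u=np.mgrid[0:d.shape[0],0:d.shape[1]]
    r=np.stack([(u-K[0,2])/K[0,0],(v-K[1,2])/K[1,1],np.ones_like(u,float)],-1)*d[...,None]
    return (r-t)@R
def ray(name,u,v,z):
    c=bot.camera_params(name); K=np.array(c['intrinsics']);R=np.array(c['R']);t=np.array(c['t']).ravel()
    o=-R.T@t; w=R.T@np.linalg.solve(K,[u,v,1]); return o+w*(z-o[2])/w[2]
def proj(name,X):
    c=bot.camera_params(name); K=np.array(c['intrinsics']);R=np.array(c['R']);t=np.array(c['t']).ravel()
    p=K@(R@np.asarray(X)+t); return p[:2]/p[2]
E
python3 - <<'E'
from h import *
np.set_printoptions(suppress=True,precision=4)
print(bot.observe())
for n in('side','top'):
    save(n,'a'); print(bot.camera_params(n))
E
```

```text
pics
{'t': 0.0, 'joint_positions': array([66.309 , 34.3861, -0.1464, 91.6822,  0.1021, 54.024 , -4.5744]), 'dq': array([ 0.0037,  0.1131, -0.0581,  0.0093,  0.0571,  0.0854, -0.0606]), 'effort': array([  0.001 , -77.6445,   1.5654, -25.8006,   0.0125,   0.0091,
        -0.    ]), 'ee_pos': array([ 0.2394, -0.6838,  0.1959]), 'orientation': array([ -90.0918,   -0.0072, -160.7025]), 'wrist_force': array([ 0.9393,  0.0257, -0.5436]), 'moment': array([0.0638, 0.0283, 0.0321]), 'finger_gap': 0.08544671818478365}
{'intrinsics': array([[398.1864,   0.    , 252.418 ],
       [  0.    , 398.1864, 191.0607],
       [  0.    ,   0.    ,   1.    ]]), 'R': array([[-0.7293, -0.6841, -0.0117],
       [-0.3438,  0.3811, -0.8583],
       [ 0.5916, -0.6219, -0.5131]]), 't': array([0.3917, 0.2726, 1.0194])}
{'intrinsics': array([[483.3274,   0.    , 252.1145],
       [  0.    , 483.3274, 193.9273],
       [  0.    ,   0.    ,   1.    ]]), 'R': array([[ 0.0163, -0.9998,  0.0126],
       [-0.9926, -0.0177, -0.12  ],
       [ 0.1202, -0.0106, -0.9927]]), 't': array([-0.0133,  0.5302,  1.408 ])}
```

View pics/a_side.png

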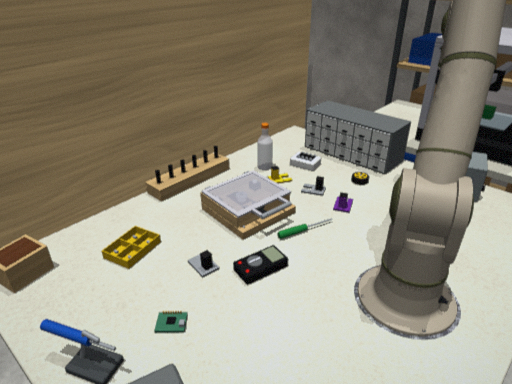

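View pics/a_top.png

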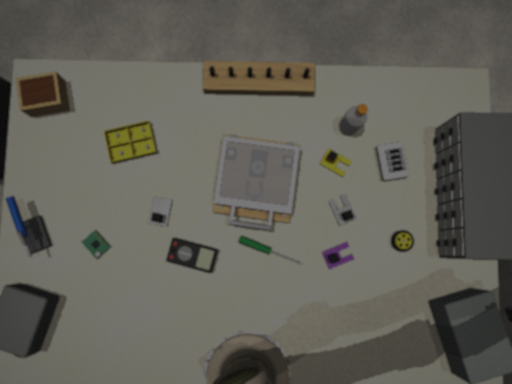

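Run:
```python
from h import *
t=cv2.imread('pics/a_top.png'); s=cv2.imread('pics/a_side.png')
a=cv2.resize(t[185:235,300:370],None,fx=5,fy=5,interpolation=cv2.INTER_CUBIC)
b=cv2.resize(t[185:235,130:200],None,fx=5,fy=5,interpolation=cv2.INTER_CUBIC)
c=cv2.resize(t[120:240,205:310],None,fx=3.8,fy=3.8,interpolation=cv2.INTER_CUBIC)
im=np.zeros((500,760,3),np.uint8); im[:250,:350]=a; im[250:500,:350]=b; im[:456,355:355+399]=c
cv2.imwrite('pics/a_crop.png',im)
np.set_printoptions(suppress=True,precision=4)
d=np.load('pics/a_top.npy'); P=pts('top',d)
for u,v in [(258,165),(342,210),(346,214),(338,200),(160,211),(250,222),(262,148),(258,218),(240,260),(400,160),(222,140),(298,146),(294,212),(216,206),(30,300)]: print((u,v),P[v,u])
```

```text
(258, 165) [ 0.6104 -0.0196  0.0742]
(342, 210) [ 0.4885 -0.2758  0.0145]
(346, 214) [ 0.473  -0.2788  0.0583]
(338, 200) [ 0.5199 -0.2661  0.0029]
(160, 211) [0.4766 0.2719 0.0076]
(250, 222) [0.4433 0.001  0.0847]
(262, 148) [ 0.6615 -0.0306  0.0723]
(258, 218) [ 0.46   -0.0233  0.0151]
(240, 260) [0.3342 0.0284 0.001 ]
(400, 160) [ 0.6396 -0.4459  0.0407]
(222, 140) [ 0.7014  0.0913 -0.0053]
(298, 146) [ 0.6689 -0.1359  0.0746]
(294, 212) [ 0.4814 -0.1329 -0.0028]
(216, 206) [0.4925 0.1024 0.0305]
(30, 300) [0.2174 0.6031 0.0979]
```

View pics/a_crop.png

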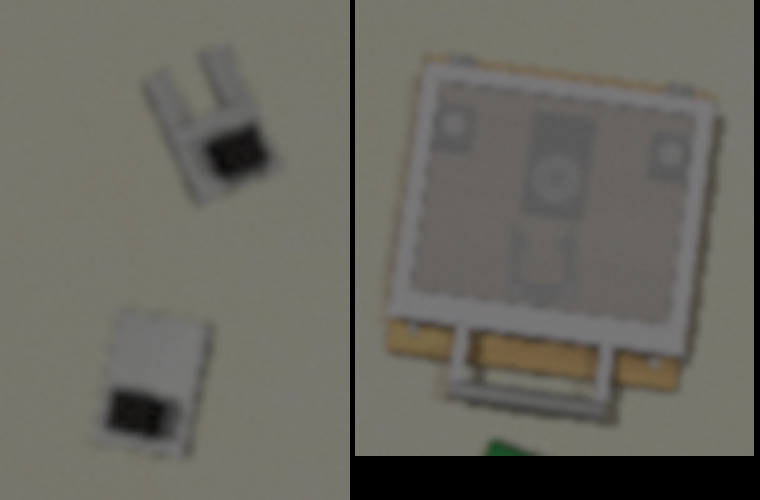

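Run:
```python
from h import *
np.set_printoptions(suppress=True,precision=4)
d=np.load('pics/a_top.npy'); P=pts('top',d); im=cv2.imread('pics/a_top.png'); 
v,u=np.mgrid[0:384,0:512]
def roi(a,b,c,e): return (u>=a)&(u<b)&(v>=c)&(v<e)
def rect(m,lab):
    q=P[m][:,:2].astype(np.float32); r=cv2.minAreaRect(q); print(lab,m.sum(),'med',np.median(P[m],0),'rect c',r[0],'size',r[1],'ang',r[2])
c=roi(205,310,125,235)
rect(c&(P[...,2]>.066)&(P[...,2]<.079),'cover')
rect(c&(P[...,2]>.060)&(P[...,0]<.475),'bar')
rect(c&(P[...,2]>.066)&(P[...,0]<.453),'bar2')
f=roi(322,362,190,228)
rect(f&(P[...,2]>.045)&(P[...,2]<.07),'forkhandle')
hsv=cv2.cvtColor(im,cv2.COLOR_BGR2HSV)
for (uu,vv) in [(338,200),(330,202),(325,210),(348,198),(310,205),(160,203),(350,214)]: print(uu,vv,hsv[vv,uu],P[vv,uu])
```

```text
cover 4329 med [ 0.5848 -0.0178  0.0757] rect c (0.5605911612510681, -0.014055192470550537) size (0.23005270957946777, 0.26428550481796265) ang 83.08633422851562
bar 375 med [0.4378 0.0094 0.0817] rect c (0.45848530530929565, -0.014449656009674072) size (0.11670535057783127, 0.17308935523033142) ang 41.912315368652344
bar2 306 med [0.4353 0.011  0.0823] rect c (0.40400993824005127, -0.00021371245384216309) size (0.11775148659944534, 0.09372161328792572) ang 89.47367858886719
forkhandle 85 med [ 0.4731 -0.2855  0.0575] rect c (0.4729090631008148, -0.2864653766155243) size (0.02550443634390831, 0.0270747821778059) ang 23.831876754760742
338 200 [ 28  26 120] [ 0.5199 -0.2661  0.0029]
330 202 [ 30   5 104] [ 0.5124 -0.2402  0.0116]
325 210 [ 28  30 120] [ 0.4889 -0.227  -0.0002]
348 198 [ 27  24 116] [ 0.5268 -0.2971  0.0009]
310 205 [ 27  23 120] [ 0.5038 -0.1817 -0.0036]
160 203 [  0   0 114] [0.5009 0.2731 0.0059]
350 214 [ 0 21 24] [ 0.4735 -0.2913  0.0547]
```

```bash
cat >> h.py <<'E'
def rect_plane(name,mask,z,lab=''):
    cs,_=cv2.findContours(mask.astype(np.uint8),cv2.RETR_EXTERNAL,cv2.CHAIN_APPROX_NONE)
    c=max(cs,key=cv2.contourArea)[:,0]
    q=np.array([ray(name,a,b,z)[:2] for a,b in c],np.float32); r=cv2.minAreaRect(q)
    print(lab,'npix',mask.sum(),'c',np.round(r[0],4),'size',np.round(r[1],4),'ang',round(r[2],2)); print(np.round(cv2.boxPoints(r),4).tolist()); return r
E
python3 - <<'E'
from h import *
im=cv2.imread('pics/a_top.png'); hsv=cv2.cvtColor(im,cv2.COLOR_BGR2HSV)
m=np.zeros((384,512),bool)
def box(a,b,c,e,cond):
    m=np.zeros((384,512),bool); m[c:e,a:b]=cond[c:e,a:b]; return m
S=hsv[...,1];V=hsv[...,2]
fr=box(205,310,125,235,(S<14)&(V>118)); fr=cv2.morphologyEx(fr.astype(np.uint8),cv2.MORPH_OPEN,np.ones((3,3)))
rect_plane('top',fr,.074,'frame')
fk=box(322,362,188,228,(S<15)|(V<60)); rect_plane('top',fk,.01,'fork')
dk=box(322,362,188,228,(V<60)); rect_plane('top',dk,.058,'handle')
vis=np.hstack([cv2.resize((fr*255)[120:240,200:315],None,fx=3,fy=3),cv2.resize((fk*255).astype(np.uint8)[185:235,315:370],None,fx=7,fy=7.2)])
cv2.imwrite('pics/a_mask.png',vis)
for r in (214,218,222,226,228): print(r,[(tuple(hsv[r,c])) for c in range(228,276,6)])
E
```

```text
frame npix 319 c [ 0.4953 -0.0052] size [0.2141 0.0136] ang 82.95
[[0.47540000081062317, -0.11069999635219574], [0.48899999260902405, -0.11230000108480453], [0.5152000188827515, 0.10019999742507935], [0.5016999840736389, 0.10189999639987946]]
fork npix 420 c [ 0.4905 -0.2776] size [0.0824 0.058 ] ang 23.92
[[0.44110000133514404, -0.2678000032901764], [0.46459999680519104, -0.3208000063896179], [0.539900004863739, -0.2874000072479248], [0.5163999795913696, -0.23440000414848328]]
handle npix 91 c [ 0.4691 -0.2809] size [0.0246 0.0317] ang 26.37
[[0.45100000500679016, -0.2721000015735626], [0.4650000035762787, -0.3005000054836273], [0.4871000051498413, -0.2896000146865845], [0.4731000065803528, -0.2612000107765198]]
214 [(np.uint8(18), np.uint8(82), np.uint8(90)), (np.uint8(15), np.uint8(42), np.uint8(84)), (np.uint8(18), np.uint8(111), np.uint8(117)), (np.uint8(18), np.uint8(112), np.uint8(121)), (np.uint8(18), np.uint8(114), np.uint8(119)), (np.uint8(18), np.uint8(112), np.uint8(116)), (np.uint8(18), np.uint8(111), np.uint8(113)), (np.uint8(150), np.uint8(4), np.uint8(114))]
218 [(np.
[... 722 characters left out ...]
int8(27), np.uint8(25), np.uint8(113)), (np.uint8(23), np.uint8(25), np.uint8(93)), (np.uint8(24), np.uint8(17), np.uint8(75)), (np.uint8(30), np.uint8(7), np.uint8(78)), (np.uint8(45), np.uint8(6), np.uint8(90)), (np.uint8(60), np.uint8(3), np.uint8(96)), (np.uint8(0), np.uint8(0), np.uint8(93)), (np.uint8(15), np.uint8(11), np.uint8(91))]
228 [(np.uint8(27), np.uint8(21), np.uint8(120)), (np.uint8(30), np.uint8(17), np.uint8(118)), (np.uint8(27), np.uint8(25), np.uint8(110)), (np.uint8(23), np.uint8(24), np.uint8(84)), (np.uint8(24), np.uint8(18), np.uint8(72)), (np.uint8(30), np.uint8(7), np.uint8(72)), (np.uint8(30), np.uint8(3), np.uint8(85)), (np.uint8(15), np.uint8(12), np.uint8(87))]
```

View pics/a_mask.png

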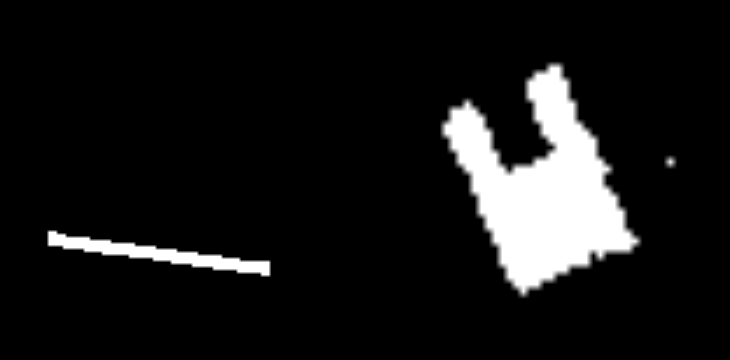

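Run:
```python
from h import *
np.set_printoptions(suppress=True,precision=4)
C=[ray('top',*p,.074)[:2] for p in [(214.2,203.7),(292.6,212.6),(300,145.8),(221.6,137.1)]]
print(C); C=np.array(C)
print([np.linalg.norm(C[i]-C[(i+1)%4]) for i in range(4)])
yv=C[0]-C[1]; print('yaw',np.degrees(np.arctan2(-yv[0],yv[1]))); yv=C[3]-C[2]; print(np.degrees(np.arctan2(-yv[0],yv[1]))); xv=C[3]-C[0]; print(np.degrees(np.arctan2(xv[1],xv[0])));xv=C[2]-C[1]; print(np.degrees(np.arctan2(xv[1],xv[0])))
print('bar', ray('top',251.3,226.2,.078))
m=C.mean(0); a=np.radians(-7.0); x=np.array([np.cos(a),np.sin(a)])
# frame: hinge at x=105, 200 long -> centre at x=~3..5
print('centre',m,'H0 est',m-.003*x, 'bar pred', m-.003*x-.145*x)
# axle ray refine later; base front corners at z .03
# bar mask
im=cv2.imread('pics/a_top.png');h=cv2.cvtColor(im,cv2.COLOR_BGR2HSV)
k=np.zeros((384,512),bool); k[214:235,226:278]=((h[...,1]<16)&(h[...,2]<112))[214:235,226:278]
rect_plane('top',k,.078,'bar')
d=np.load('pics/a_top.npy');P=pts('top',d); q=P[k]; q=q[q[:,2]>.07]; print(len(q),q.mean(0)); 
A=np.polyfit(q[:,1],q[:,0],1); print(A,np.degrees(np.arctan(A[0])),q[:,1].min(),q[:,1].max())
# side cam
```

```text
[array([0.4949, 0.105 ]), array([ 0.4731, -0.1213]), array([ 0.6698, -0.1418]), array([0.6914, 0.0883])]
[np.float64(0.2273693774055204), np.float64(0.19773068502602945), np.float64(0.2311932351203385), np.float64(0.1971758788956253)]
yaw -5.503350677945377
-5.364054638747645
-4.8392524953735965
-5.948964057379531
bar [ 0.4317 -0.003   0.078 ]
centre [ 0.5823 -0.0175] H0 est [ 0.5793 -0.0171] bar pred [0.4354 0.0006]
bar npix 237 c [ 0.4379 -0.0013] size [0.0342 0.1182] ang 4.0
[[0.41670000553131104, 0.05649999901652336], [0.42500001192092896, -0.061400000005960464], [0.45910000801086426, -0.05900000035762787], [0.45080000162124634, 0.05889999866485596]]
224 [ 0.4369 -0.0009  0.0937]
[0.0745 0.4369] 4.25804342388341 -0.06185411907229178 0.058087188117831964
```

```bash
cat >> h.py <<'E'
def plan(T,R_t=None,cur=None,curR=None):
    """T target xyz, R_t target Rotation; prints scaled shift & turn from measured pose"""
    o=bot.observe(); p=np.array(o['ee_pos']) if cur is None else np.array(cur)
    R=Ro.from_euler('xyz',o['orientation'],degrees=True) if curR is None else curR
    s=R.inv().apply(np.asarray(T)-p)/.3
    a=np.zeros(3) if R_t is None else (R.inv()*R_t).as_rotvec(degrees=True)/30
    print('from',np.round(p,4),np.round(R.as_euler('xyz',degrees=True),2),'shift',np.round(s,4),'turn',np.round(a,4)); return s,a
def down(yaw): return Ro.from_euler('xyz',[-90,0,yaw],degrees=True)
E
python3 - <<'E'
from h import *
np.set_printoptions(suppress=True,precision=3)
d=np.load('pics/a_top.npy'); P=pts('top',d)
for c in [(470,180),(445,180),(470,300),(460,340),(440,300),(485,340),(30,310)]: print(c,P[c[1],c[0]])
for X in [(.24,-.684,.197),(.24,-.684,.35),(0,0,.3)]: print(proj('top',X),proj('side',X))
R0=down(-160.7)
plan([.35,-.45,.33],down(-135),[.24,-.684,.197],R0)
E
```

```text
(470, 180) [ 0.561 -0.589  0.18 ]
(445, 180) [ 0.576 -0.566  0.073]
(470, 300) [ 0.239 -0.6    0.13 ]
(460, 340) [ 0.133 -0.568  0.133]
(440, 300) [ 0.231 -0.546  0.061]
(485, 340) [ 0.133 -0.637  0.131]
(30, 310) [0.191 0.598 0.104]
[514.185 302.469] [435.278 126.831]
[551.334 309.411] [444.973  86.092]
[247.98  409.073] [430.986 198.017]
from [ 0.24  -0.684  0.197] [ -90.     0.  -160.7] shift [-0.604 -0.443 -0.615] turn [ 0.    -0.857  0.   ]
```

Call:
carry_out(xyz=[[0,-0.2,0],[0,-0.44,0],[-0.1,-0.44,-0.1],[-0.2,-0.44,-0.2],[-0.3,-0.44,-0.3],[-0.4,-0.44,-0.41],[-0.5,-0.44,-0.51],[-0.6,-0.44,-0.62]], angular=[[0,0,0],[0,0,0],[0,-0.14,0],[0,-0.28,0],[0,-0.42,0],[0,-0.56,0],[0,-0.7,0],[0,-0.86,0]], grip=[1,1,1,0.47,0.47,0.47,0.47,0.47])

```text
t: 1.1
ee_pos: [0.3483, -0.4478, 0.3285]
orientation: [-90.0, -0.0, -134.8]
wrist_force: [-0.2, -0.0, 0.5]
finger_gap: 0.0401
```

Run:
```python
from h import *
plan([.435,-.22,.30],down(-115)); plan([.435,-.004,.20],down(-95.4))
```

```text
from [ 0.3483 -0.4478  0.3285] [ -90.03   -0.   -134.75] shift [-0.7427  0.0951 -0.3294] turn [ 0.0009 -0.6584 -0.    ]
from [ 0.3483 -0.4478  0.3285] [ -90.03   -0.   -134.75] shift [-1.2541  0.4286 -0.8362] turn [ 9.0000e-04 -1.3118e+00 -2.0000e-04]
```

Call:
carry_out(xyz=[[-0.12,0,-0.05],[-0.25,0,-0.11],[-0.37,0.03,-0.16],[-0.5,0.06,-0.22],[-0.62,0.08,-0.27],[-0.74,0.095,-0.33]], angular=[[0,-0.11,0],[0,-0.22,0],[0,-0.33,0],[0,-0.44,0],[0,-0.55,0],[0,-0.66,0]], grip=[0.47,0.47,0.47,0.47,0.47,0.47])

```text
t: 1.85
ee_pos: [0.4347, -0.2208, 0.2998]
orientation: [-90.0, -0.0, -115.0]
wrist_force: [1.2, -0.4, -1.1]
finger_gap: 0.0401
```

Run:
```python
from h import *
plan([.435,-.004,.18],down(-95.4))
```

```text
from [ 0.4347 -0.2208  0.2998] [ -90.03   -0.   -115.  ] shift [-0.6555  0.3996 -0.3044] turn [ 1.000e-03 -6.533e-01 -1.000e-04]
```

Call:
carry_out(xyz=[[-0.11,0,-0.05],[-0.22,0.1,-0.1],[-0.33,0.2,-0.15],[-0.44,0.3,-0.2],[-0.55,0.4,-0.25],[-0.655,0.4,-0.305],[-0.655,0.4,-0.305]], angular=[[0,-0.11,0],[0,-0.22,0],[0,-0.33,0],[0,-0.44,0],[0,-0.55,0],[0,-0.655,0],[0,-0.655,0]], grip=[0.47,0.47,0.47,0.47,0.47,0.47,0.47])

```text
t: 2.72
ee_pos: [0.4348, -0.003, 0.1799]
orientation: [-90.0, 0.0, -95.2]
wrist_force: [0.4, -0.8, -0.3]
finger_gap: 0.0405
```

Run:
```python
from h import *
print(bot.observe()['ee_pos'],bot.observe()['joint_positions'])
s,d=save('side','b'); t,d=save('top','b')
a=cv2.resize(s[150:250,170:330],None,fx=4,fy=4,interpolation=cv2.INTER_CUBIC)
cv2.imwrite('pics/b_c.png',a); print(proj('side',[.435,-.004,.075]),proj('top',[.435,-.004,.083]))
cv2.imwrite('pics/b_t.png',cv2.resize(t[120:260,190:340],None,fx=4,fy=4,interpolation=cv2.INTER_CUBIC))
```

```text
[ 0.43482878 -0.00295151  0.17994128] [ 15.22464192  18.04286125 -28.14462268 127.928116    13.97854105
  36.90345196 -28.17473356]
[276.90014082 209.40657511] [251.70540302 224.96742525]
```

View pics/b_c.png

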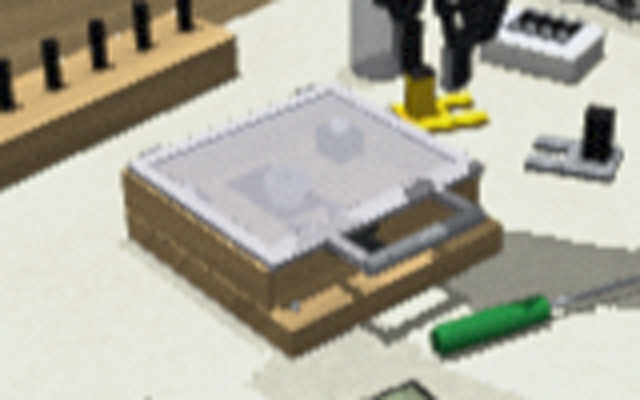

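View pics/b_t.png

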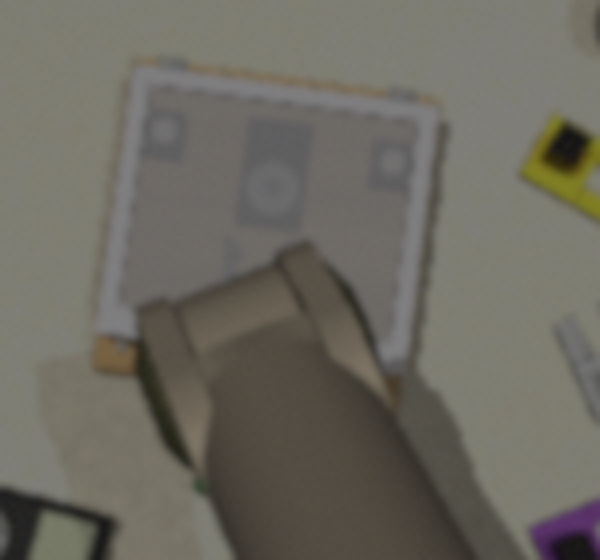

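Call:
carry_out(xyz=[[0,0.15,0],[0,0.3,0],[0,0.42,0],[0,0.42,0],[0,0.42,0],[0,0.42,0],[0,0.42,0],[0,0.42,0]], angular=[[0,0,0],[0,0,0],[0,0,0],[0,0,0],[0,0,0],[0,0,0],[0,0,0],[0,0,0]], grip=[0.47,0.47,0.47,0.47,0,0,0,0])

```text
t: 3.82
ee_pos: [0.4354, -0.0055, 0.0549]
orientation: [-89.9, 0.0, -95.5]
wrist_force: [0.5, 0.5, 0.7]
finger_gap: 0.0001
```

Run:
```python
from h import *
s,d=save('side','c')
cv2.imwrite('pics/c_c.png',cv2.resize(s[130:250,190:350],None,fx=5,fy=5,interpolation=cv2.INTER_CUBIC))
```

```text
(no output)
```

View pics/c_c.png

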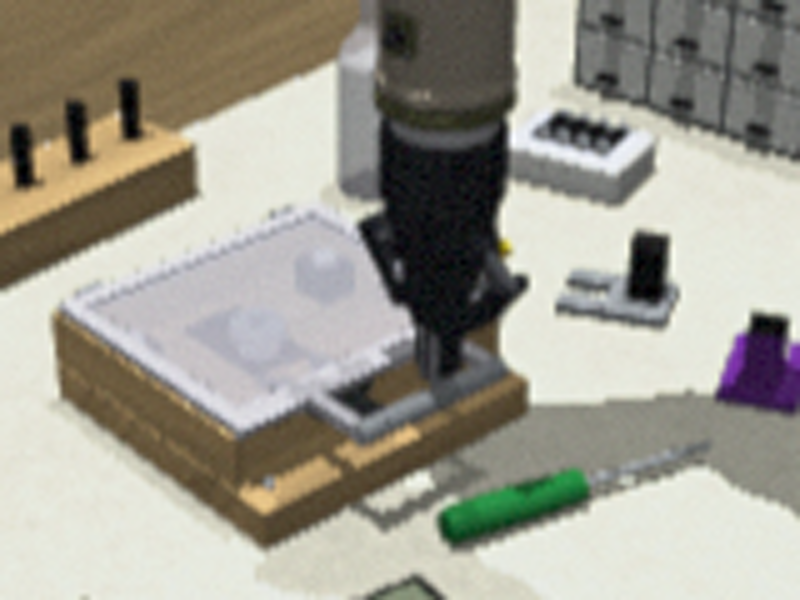

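Run:
```python
from h import *
np.set_printoptions(suppress=True,precision=3)
d=np.load('pics/c_side.npy'); P=pts('side',d)
for u,v in [(278,198),(278,202),(278,205),(275,208),(278,208),(281,208),(270,212),(265,216),(285,206),(290,203),(276,200),(281,200)]: print((u,v),P[v,u])
print(proj('side',[.4354,-.0055,.055]),proj('side',[.4354,-.0055,.083]),proj('side',[.435,-.004,.083]))
print('ends',ray('side',262.5,217,.075),ray('side',291,202.5,.075))
o=bot.observe(); print(o['ee_pos'],o['wrist_force'],o['moment'])
s=np.load('pics/c_side_im.npy'); cv2.imwrite('pics/c_c2.png',cv2.resize(s[180:230,250:310],None,fx=10,fy=10,interpolation=cv2.INTER_NEAREST))
```

```text
(278, 198) [0.425 0.004 0.124]
(278, 202) [0.423 0.006 0.112]
(278, 205) [0.426 0.002 0.098]
(275, 208) [ 0.44 -0.    0.08]
(278, 208) [ 0.43  -0.004  0.082]
(281, 208) [ 0.425 -0.012  0.081]
(270, 212) [0.434 0.029 0.082]
(265, 216) [0.435 0.052 0.079]
(285, 206) [ 0.426 -0.032  0.078]
(290, 203) [ 0.424 -0.055  0.08 ]
(276, 200) [0.429 0.008 0.118]
(281, 200) [ 0.423 -0.008  0.113]
[276.985 214.472] [277.164 207.013] [276.951 207.257]
ends [0.44  0.057 0.075] [ 0.427 -0.065  0.075]
[ 0.435 -0.005  0.055] [ 0.572  0.638 -0.492] [-0.007 -0.016  0.017]
```

View pics/c_c2.png

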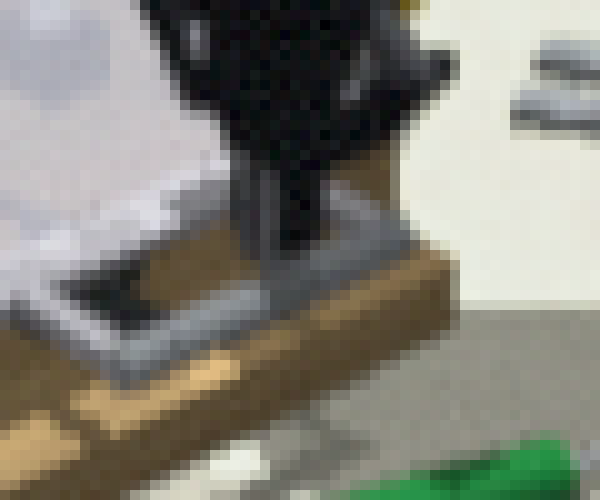

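Run:
```python
from h import *
np.set_printoptions(suppress=True,precision=3,linewidth=220)
d=np.load('pics/c_side.npy'); d0=np.load('pics/b_side.npy')
P=pts('side',d);P0=pts('side',d0)
for v in range(196,216): print(v,' '.join('%4d/%3d'%(P[v,u,0]*1000,P[v,u,2]*1000) for u in range(270,288,1)))
print()
for v in range(200,216): print(v,' '.join('%4d/%3d'%(P0[v,u,0]*1000,P0[v,u,2]*1000) for u in range(270,288,1)))
```

```text
196  505/ 73  499/ 76  496/ 76  446/121  438/127  437/126  427/134  427/131  422/134  421/133  414/137  410/139  405/142  399/145  400/143  405/136  485/ 53  484/ 52
197  497/ 76  493/ 77  490/ 78  449/115  441/121  434/125  432/125  425/129  427/125  423/127  411/137  407/139  404/140  402/140  498/ 41  492/ 44  487/ 47  481/ 51
198  493/ 76  489/ 77  486/ 79  447/113  439/119  434/122  430/123  427/124  425/124  422/125  421/123  411/131  422/118  500/ 38  495/ 40  492/ 41  486/ 44  481/ 47
199  488/ 77  481/ 82  483/ 78  449/108  439/115  434/118  430/119  431/117  426/119  418/125  425/116  421/117  421/115  453/ 81  451/ 81  490/ 38  488/ 38  482/ 41
200  483/ 78  480/ 79  479/ 77  449/104  441/110  434/114  429/117  430/114  427/114  422/117  423/114  422/113  421/111  452/ 78  447/ 81  445/ 80  444/ 79  481/ 39
201  479/ 78  481/ 73  478/ 74  446/103  440/107  436/109  430/112  430/111  425/113  422/114  419/115  419/112  420/108  449/ 77  445/ 79  441/ 80  441/ 78  436/ 81
202  480/ 73  481/ 70  517/ 32  449/ 97  440/103  436/105  431/108  431/105  423/112  423/109  421/109  
[... 4176 characters left out ...]
  457/ 26  453/ 28  450/ 29  452/ 24
212  434/ 81  433/ 80  432/ 80  433/ 76  430/ 76  429/ 75  427/ 75  428/ 72  465/ 30  464/ 28  461/ 28  459/ 28  456/ 29  454/ 29  453/ 27  450/ 27  453/ 22  451/ 21
213  433/ 79  430/ 79  431/ 77  427/ 78  430/ 73  429/ 71  469/ 27  464/ 29  459/ 32  460/ 29  455/ 31  457/ 26  457/ 24  451/ 27  452/ 23  452/ 21  452/ 19  449/ 19
214  431/ 77  431/ 75  429/ 75  430/ 72  468/ 29  466/ 28  463/ 28  460/ 29  458/ 29  456/ 28  456/ 26  454/ 25  453/ 24  453/ 21  452/ 19  453/ 16  451/ 15  452/ 11
215  429/ 76  431/ 71  469/ 29  466/ 30  462/ 31  460/ 30  458/ 30  458/ 27  455/ 29  455/ 25  452/ 26  453/ 23  449/ 24  453/ 17  454/ 13  452/ 13  453/  9  450/ 10
```

Run:
```python
from h import *
np.set_printoptions(suppress=True,precision=3,linewidth=220)
P=pts('side',np.load('pics/b_side.npy'))
for v in range(160,176): print(v,' '.join('%4d/%4d/%3d'%tuple(P[v,u]*1000) for u in list(range(268,276))+list(range(281,289))))
print(proj('side',[.4348,-.003,.18]))
```

```text
160  719/-286/ 47  461/   6/241  455/   8/244  454/   5/243  456/  -1/240  453/  -3/240  453/  -8/238  453/ -12/236  411/  12/260  404/  15/263  406/   8/260  403/   8/261  399/   9/263  390/  15/268  389/  12/267  386/  12/268
161  722/-289/ 40  459/   7/239  456/   7/240  455/   3/239  454/   0/238  457/  -7/234  452/  -6/236  453/ -12/233  411/  11/256  406/  13/259  404/  11/258  404/   7/257  399/   7/259  390/  15/265  390/  11/263  383/  15/267
162  467/   2/231  461/   5/234  455/   7/237  456/   2/235  452/   2/236  456/  -6/231  455/ -10/230  452/ -11/231  412/  10/252  407/  11/254  402/  13/257  405/   4/253  399/   8/256  401/   1/253  389/  11/260  383/  15/264
163  470/   0/226  461/   5/231  457/   5/232  456/   1/231  455/  -1/230  455/  -5/229  454/  -9/227  455/ -14/225  412/  10/249  408/  10/251  405/   9/251  405/   4/249  401/   5/251  404/  -2/247  402/  -5/247  699/-392/  0
164  724/-293/ 25  460/   6/228  457/   5/229  456/   2/228  452/   2/229  454/  -5/226  455/  -9/224  454/ -14/222  411/  10/247  406/  12/249  407/   7/247  404/   5/247  400/   6/248  4
[... 1865 characters left out ...]
73  707/-273/ -2  704/-276/ -2  696/-273/  1  656/-232/ 32  650/-231/ 35  643/-229/ 38  637/-227/ 41  639/-235/ 37  412/   8/216  410/   7/217  409/   3/216  657/-314/  0  655/-318/ -1  651/-320/  0  647/-320/  0  645/-325/  0
174  700/-266/ -1  698/-270/ -2  690/-266/  1  654/-230/ 29  641/-221/ 38  640/-225/ 37  634/-224/ 39  632/-228/ 38  648/-283/ 10  645/-286/ 10  644/-291/  8  643/-296/  7  638/-297/  8  635/-299/  9  633/-303/  7  639/-317/  0
175  695/-260/ -1  694/-264/ -3  685/-260/  1  656/-232/ 24  645/-226/ 30  642/-228/ 30  639/-230/ 30  634/-230/ 32  641/-275/ 11  642/-283/  8  639/-286/  8  638/-290/  6  635/-293/  6  633/-296/  6  627/-295/  9  626/-301/  6
[277.434 180.152]
```

View pics/b_side.png

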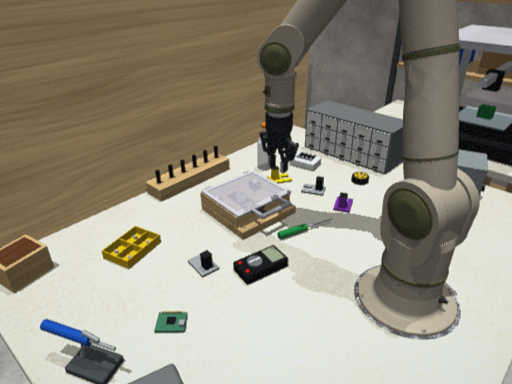

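Call:
carry_out(xyz=[[0,-0.13,0],[0,-0.13,0],[0,-0.13,0],[0,0,0],[0,0.05,0],[0,0.05,0],[0,0.05,0],[0,0.05,0]], angular=[[0,0,0],[0,0,0],[0,0,0],[0,0,0],[0,0,0],[0,0,0],[0,0,0],[0,0,0]], grip=[0.47,0.47,0.47,0.47,0.47,0.47,0.47,0.47])

```text
t: 4.88
ee_pos: [0.4354, -0.0054, 0.0397]
orientation: [-90.0, 0.0, -95.5]
wrist_force: [-0.2, 0.4, 0.3]
finger_gap: 0.0399
```

Run:
```python
from h import *
s,d=save('side','d')
cv2.imwrite('pics/d_c.png',cv2.resize(s[150:230,230:330],None,fx=7,fy=7,interpolation=cv2.INTER_CUBIC))
P=pts('side',d)
for v in range(196,214): print(v,' '.join('%4d/%3d'%(P[v,u,0]*1000,P[v,u,2]*1000) for u in range(268,288,1)))
```

```text
196  464/115  463/114  458/117  458/114  458/112  457/111  455/111  454/109  486/ 77  484/ 76  418/138  413/141  410/141  408/141  405/142  405/140  412/130  409/131  388/150  384/152
197  504/ 74  462/111  459/113  455/114  455/112  454/110  456/106  452/108  480/ 79  478/ 78  473/ 81  417/134  412/136  407/139  406/138  500/ 41  414/125  410/127  386/149  384/149
198  496/ 78  459/110  459/109  457/108  453/109  453/107  455/104  452/104  480/ 75  478/ 74  473/ 77  468/ 79  412/132  411/131  405/134  500/ 37  414/121  407/126  387/144  384/145
199  493/ 77  457/109  456/107  456/105  455/104  455/102  454/101  455/ 97  477/ 74  474/ 74  472/ 74  467/ 76  413/128  410/128  404/132  410/124  406/126  392/137  389/139  386/140
200  486/ 79  460/102  457/103  455/103  455/101  456/ 97  454/ 97  455/ 93  474/ 72  513/ 32  513/ 29  468/ 71  414/124  408/127  402/131  404/127  401/127  390/136  386/138  384/138
201  484/ 78  460/ 98  457/100  454/100  454/ 97  455/ 94  453/ 94  454/ 91  515/ 28  509/ 31  511/ 27  507/ 28  413/121  409/123  405/124  405/121  399/125  394/128  388/133  384/
[... 1511 characters left out ...]
/ 82  435/ 83  434/ 82  434/ 80  432/ 80  429/ 80  428/ 78  426/ 79  426/ 76  411/ 89  411/ 87  409/ 87  405/ 88  402/ 90  403/ 86  400/ 87  452/ 28
211  493/ 30  441/ 80  437/ 82  435/ 82  433/ 81  435/ 78  430/ 80  431/ 77  429/ 76  429/ 74  428/ 73  427/ 71  411/ 86  408/ 86  409/ 83  404/ 86  401/ 86  404/ 81  451/ 27  450/ 26
212  439/ 82  436/ 82  434/ 82  433/ 80 -223/761  431/ 78  432/ 74  430/ 74  427/ 75  427/ 72  466/ 28  464/ 29  411/ 82  409/ 82  408/ 81  403/ 84  409/ 75  453/ 24  451/ 24  451/ 21
213  435/ 81  434/ 80  434/ 78  433/ 77  432/ 76  428/ 77  430/ 73  431/ 69  466/ 30  465/ 28  462/ 28  459/ 30  457/ 28  407/ 80  408/ 76  452/ 26  452/ 24  452/ 21  451/ 20  451/ 17
```

View pics/d_c.png

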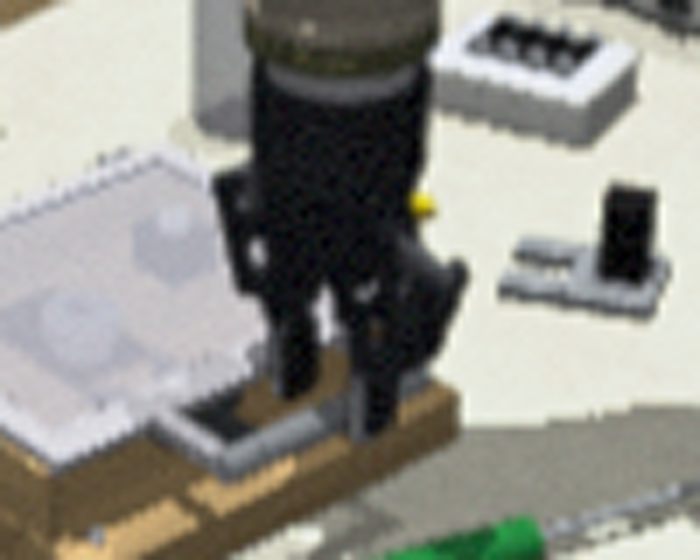

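Call:
carry_out(xyz=[[0,0.03,0],[0,0.06,0],[0,0.06,0],[0,0.06,0],[0,0.06,0],[0,0.06,0]], angular=[[0,0,0],[0,0,0],[0,0,0],[0,0,0],[0,0,0],[0,0,0]], grip=[0.47,0.47,0.47,0,0,0])

```text
t: 5.68
ee_pos: [0.4347, -0.0053, 0.0213]
orientation: [-90.0, 0.0, -95.5]
wrist_force: [-2.0, 1.7, -0.2]
finger_gap: 0.014
```

Run:
```python
import numpy as np
f=lambda t:np.array([.25-.25005*np.cos(t+.02),.25005*np.sin(t+.02)-.005])/.3
for t in np.arange(.1,1.71,.1): print(round(t,2),np.round(f(t),3),np.round(f(t)-f(.8),3))
```

```text
0.1 [0.006 0.083] [-0.259 -0.51 ]
0.2 [0.02  0.165] [-0.245 -0.428]
0.3 [0.042 0.246] [-0.223 -0.347]
0.4 [0.072 0.323] [-0.192 -0.27 ]
0.5 [0.11  0.397] [-0.155 -0.195]
0.6 [0.155 0.468] [-0.11  -0.125]
0.7 [0.207 0.533] [-0.058 -0.06 ]
0.8 [0.265 0.593] [0. 0.]
0.9 [0.328 0.646] [0.064 0.054]
1.0 [0.397 0.694] [0.132 0.101]
1.1 [0.47  0.734] [0.205 0.141]
1.2 [0.547 0.766] [0.282 0.173]
1.3 [0.626 0.791] [0.362 0.198]
1.4 [0.708 0.807] [0.443 0.215]
1.5 [0.791 0.816] [0.526 0.223]
1.6 [0.874 0.816] [0.61  0.223]
1.7 [0.957 0.808] [0.693 0.215]
```

Call:
carry_out(xyz=[[0,-0.083,0.006],[0,-0.165,0.02],[0,-0.246,0.042],[0,-0.323,0.072],[0,-0.397,0.11],[0,-0.468,0.155],[0,-0.533,0.207],[0,-0.593,0.265]], angular=[[0,0,0],[0,0,0],[0,0,0],[0,0,0],[0,0,0],[0,0,0],[0,0,0],[0,0,0]], grip=[0,0,0,0,0,0,0,0])

```text
t: 6.68
ee_pos: [0.5068, -0.0142, 0.199]
orientation: [-90.8, -0.3, -95.5]
wrist_force: [-19.8, -2.0, 13.6]
finger_gap: 0.0138
```

Run:
```python
import numpy as np
f=lambda t,R=.255:np.array([.25-R*np.cos(t+.02),R*np.sin(t+.02)-.005])/.3
for t in np.arange(.8,1.71,.1): print(round(t,2),np.round(f(t)-f(.8,.25005),3))
```

```text
0.8 [-0.011  0.012]
0.9 [0.054 0.067]
1.0 [0.124 0.115]
1.1 [0.198 0.156]
1.2 [0.277 0.189]
1.3 [0.358 0.214]
1.4 [0.441 0.231]
1.5 [0.525 0.239]
1.6 [0.61 0.24]
1.7 [0.695 0.231]
```

Call:
carry_out(xyz=[[0,-0.067,0.054],[0,-0.115,0.124],[0,-0.156,0.198],[0,-0.189,0.277],[0,-0.214,0.358],[0,-0.231,0.441],[0,-0.239,0.525],[0,-0.24,0.61]], angular=[[0,0,0],[0,0,0],[0,0,0],[0,0,0],[0,0,0],[0,0,0],[0,0,0],[0,0,0]], grip=[0,0,0,0,0,0,0,0])

```text
t: 7.68
ee_pos: [0.696, -0.0365, 0.271]
orientation: [-90.1, -0.4, -95.7]
wrist_force: [-2.8, -12.2, -1.5]
finger_gap: 0.014
```

Call:
carry_out(xyz=[[0,0,0],[0,0,0],[0,0,0],[0,-0.08,0.02],[0,-0.2,0.02],[0,-0.3,0],[0,-0.3,-0.2],[0,-0.3,-0.3]], angular=[[0,0,0],[0,0,0],[0,0,0],[0,0,0],[0,0,0],[0,0,0],[0,0,0],[0,0,0]], grip=[0.6,0.8,1,1,1,1,1,1])

```text
t: 8.68
ee_pos: [0.6041, -0.0207, 0.362]
orientation: [-90.0, -0.0, -95.4]
wrist_force: [0.6, 0.3, -0.6]
finger_gap: 0.0854
```

Run:
```python
from h import *
np.set_printoptions(suppress=True,precision=4)
s,d=save('side','e'); save('top','e')
print(bot.observe()['joint_positions'],bot.observe()['wrist_force'])
plan([.56,-.17,.30],down(-90))
```

```text
[ 19.0462  20.1859 -31.5125  94.51    11.2664  68.4653 -20.4083] [0.31   0.2295 0.4426]
from [ 0.6037 -0.0208  0.3625] [-89.97  -0.08 -95.36] shift [ 0.5084  0.209  -0.0987] turn [-0.0008 -0.1785  0.0025]
```

View pics/e_side.png

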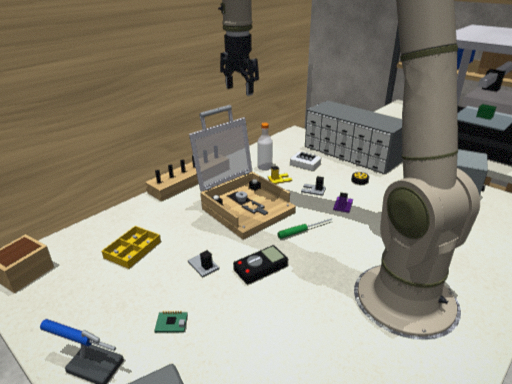

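View pics/e_top.png

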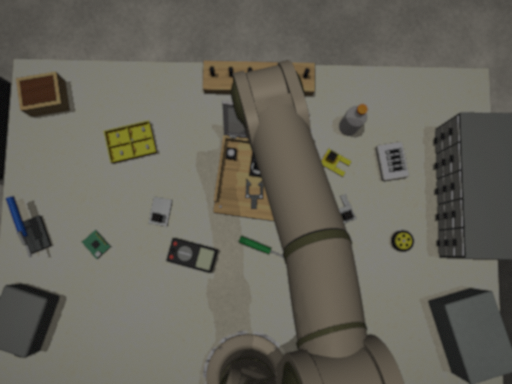

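Run:
```python
from h import *
plan([.472,-.286,.2],down(-66))
```

```text
from [ 0.6037 -0.0208  0.3625] [-8.997e+01 -8.000e-02 -9.536e+01] shift [ 0.9203  0.5428 -0.3548] turn [-3.000e-04 -9.785e-01  2.700e-03]
```

Call:
carry_out(xyz=[[0.12,0,-0.05],[0.24,0,-0.1],[0.36,0,-0.14],[0.48,0.1,-0.19],[0.6,0.22,-0.24],[0.72,0.34,-0.28],[0.84,0.45,-0.33],[0.92,0.54,-0.355]], angular=[[0,-0.12,0],[0,-0.24,0],[0,-0.36,0],[0,-0.48,0],[0,-0.6,0],[0,-0.72,0],[0,-0.85,0],[0,-0.98,0]], grip=[1,1,1,0.7,0.7,0.7,0.7,0.7])

```text
t: 9.78
ee_pos: [0.4736, -0.288, 0.1979]
orientation: [-90.0, 0.0, -66.0]
wrist_force: [0.3, -0.5, -0.2]
finger_gap: 0.0599
```

Run:
```python
from h import *
plan([.472,-.286,.04],down(-66))
```

```text
from [ 0.4736 -0.288   0.1979] [-9.004e+01  1.000e-02 -6.599e+01] shift [-0.0082  0.5264 -0.0017] turn [ 0.0013  0.0003 -0.0004]
```

Call:
carry_out(xyz=[[-0.008,0.18,0],[-0.008,0.36,0],[-0.008,0.5,0],[-0.008,0.5,0],[-0.008,0.5,0]], angular=[[0,0,0],[0,0,0],[0,0,0],[0,0,0],[0,0,0]], grip=[0.7,0.7,0.7,0.7,0.7])

```text
t: 10.4
ee_pos: [0.4747, -0.2842, 0.0503]
orientation: [-90.0, -0.1, -66.0]
wrist_force: [-0.3, 0.8, -0.5]
finger_gap: 0.06
```

Run:
```python
from h import *
s,d=save('side','f'); t,_=save('top','f')
cv2.imwrite('pics/f_c.png',np.hstack([cv2.resize(s[130:230,260:360],None,fx=4,fy=4,interpolation=cv2.INTER_CUBIC),cv2.resize(t[130:230,210:310],None,fx=4,fy=4,interpolation=cv2.INTER_CUBIC)]))
P=pts('side',d)
for v in range(172,196,1): print(v,' '.join('%4d/%3d'%(P[v,u,0]*1000,P[v,u,2]*1000) for u in range(306,334,2)))
```

```text
172  597/ -1  592/ -1  584/  0  583/ -4  573/ -1  566/  0  560/  0  556/ -2  548/  0  541/  1  536/  0  439/ 91  525/ -1  522/ -4
173  590/  0  583/  1  581/ -2  577/ -3  567/  0  564/ -3  555/  0  547/  2  547/ -3  539/ -1  530/  1  530/ -4  518/  1  514/  0
174  589/ -3  581/ -1  576/ -2  570/ -1  562/  0  556/  0  548/  2  547/ -3  539/  0  533/ -1  529/ -2  520/  0  516/ -1  511/ -2
175  582/ -1  577/ -2  569/  0  564/ -1  557/  0  551/  0  547/ -1  539/  0  536/ -2  529/ -1  522/  0  516/  0  511/ -1  505/  0
176  574/  1  573/ -2  563/  0  558/  0  550/  2  547/  0  542/ -1  535/  0  529/  0  524/ -1  518/  0  510/  1  506/  0  502/ -2
177  575/ -3  568/ -2  563/ -4  551/  2  549/ -2  543/ -1  477/ 58  474/ 56  467/ 57  518/  0  513/  0  509/ -2  499/  1  495/  0
178  565/  0  564/ -3  558/ -4  548/  0  543/  0  480/ 56  473/ 58  469/ 56  462/ 58  515/ -1  510/ -2  503/ -1  498/ -1  493/ -2
179  558/  2  556/  0  549/  0  547/ -3  536/  2  472/ 60  468/ 59  465/ 56  459/ 57  511/ -1  506/ -2  498/  0  489/  2  485/  0
180 -223/761  550/  0  545/  0  540/ -1  534/ -1  474/ 54  4
[... 1319 characters left out ...]
9/  8  451/ 10  459/ -3  451/ -1  447/ -2  437/  2
191  498/  8  493/  8  487/  8  481/  9  475/  9  472/  7  465/  9  461/  7  454/  8  453/  4  450/  1  448/ -2  441/ -1  434/  1
192  495/  7  489/  7  482/  9  479/  6  475/  5  465/  9  458/ 12  454/ 10  450/  8  453/  0  447/  0  442/  0  439/ -3  432/ -1
193  495/  2  486/  6  485/  1  475/  6  472/  4  464/  6  455/ 11  452/  7  446/  8  452/ -3  445/ -2  439/ -1  433/ -1  430/ -4
194  497/ -3  489/ -1  483/  0  479/ -1  468/  4  463/  3  455/  5  447/  9  444/  7  445/ -1  441/ -1  435/ -1  428/  0  424/  0
195  488/  1  482/  1  481/ -2  473/  0  467/  0  460/  1  455/  1  449/  2  441/  5  444/ -3  436/ -1  433/ -3  426/ -1  420/ -1
```

View pics/f_c.png

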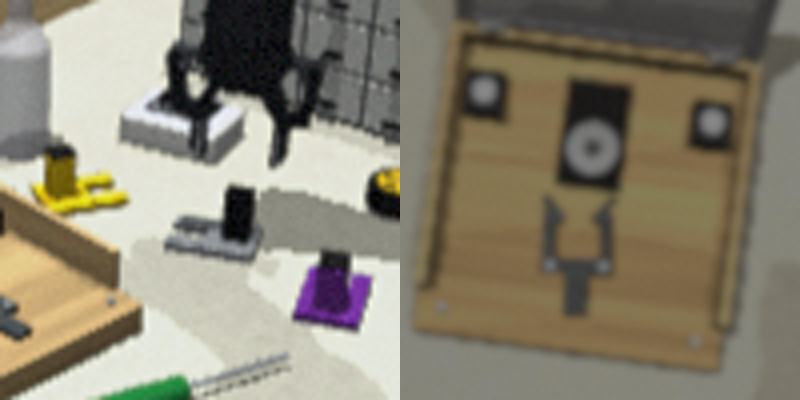

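Call:
carry_out(xyz=[[0,0.07,-0.008],[0,0.14,-0.008],[0,0.2,-0.008],[0,0.207,-0.008],[0,0.207,-0.008],[0,0.207,-0.008],[0,0.207,-0.008]], angular=[[0,0,0],[0,0,0],[0,0,0],[0,0,0],[0,0,0],[0,0,0],[0,0,0]], grip=[0.7,0.7,0.7,0,0,0,0])

```text
t: 11.38
ee_pos: [0.472, -0.2856, -0.0117]
orientation: [-89.9, -0.1, -66.1]
wrist_force: [-1.7, 0.8, 7.0]
finger_gap: 0.0255
```

Run:
```python
from h import *
np.set_printoptions(suppress=True,precision=4)
t=np.load('pics/f_top_im.npy'); 
# metric rectified view of deck plane z=.03: 0.5 mm/px, x up, y left
X0,X1,Y0,Y1=.44,.70,-.15,.11
src=np.float32([proj('top',[x,y,.034]) for x,y in [(X1,Y1),(X1,Y0),(X0,Y0),(X0,Y1)]]); n=int((X1-X0)/.0004)
H=cv2.getPerspectiveTransform(src,np.float32([[0,0],[n,0],[n,n],[0,n]]))
w=cv2.warpPerspective(t,H,(n,n),flags=cv2.INTER_CUBIC); cv2.imwrite('pics/f_rect.png',cv2.convertScaleAbs(w,alpha=1.8)[:600])
s=np.load('pics/f_side_im.npy'); cv2.imwrite('pics/f_s.png',cv2.resize(s[160:245,195:300],None,fx=7,fy=7,interpolation=cv2.INTER_CUBIC))
```

```text
(no output)
```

View pics/f_rect.png

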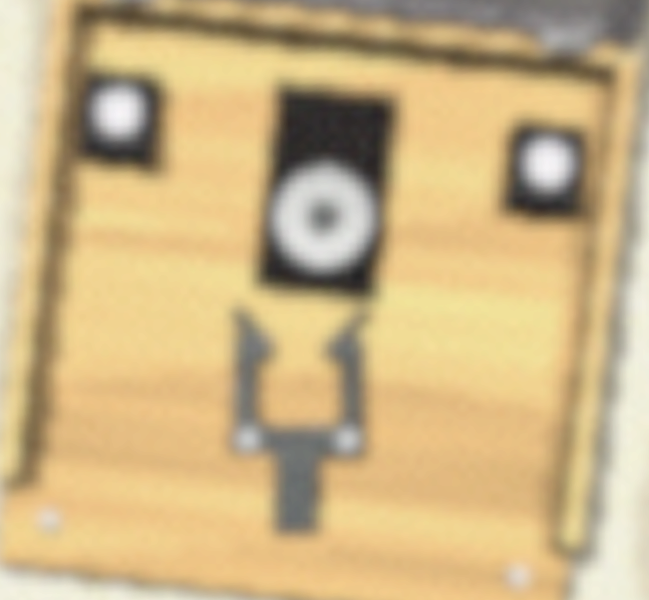

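View pics/f_s.png

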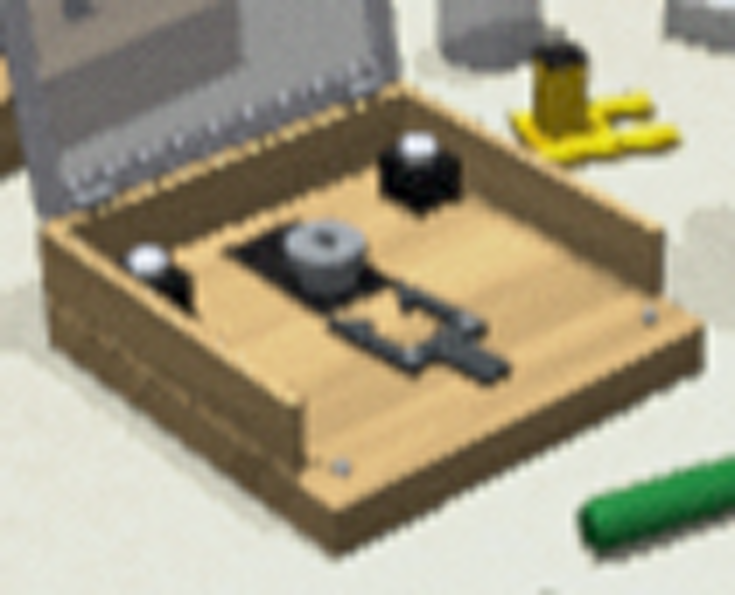

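```bash
cat >> h.py <<'E'
def rectv(name,z,X0=.44,X1=.70,Y0=-.15,Y1=.11,s=.0004,im=None):
    src=np.float32([proj(name,[x,y,z]) for x,y in [(X1,Y1),(X1,Y0),(X0,Y0),(X0,Y1)]]); n=int(round((X1-X0)/s)); m=int(round((Y1-Y0)/s))
    H=cv2.getPerspectiveTransform(src,np.float32([[0,0],[m,0],[m,n],[0,n]]))
    return cv2.warpPerspective(im,H,(m,n),flags=cv2.INTER_CUBIC)
E
python3 - <<'E'
from h import *
t=np.load('pics/f_top_im.npy')
w=rectv('top',.036,im=t); hs=cv2.cvtColor(w,cv2.COLOR_BGR2HSV)
X=lambda r:.70-r*.0004; Y=lambda c:.11-c*.0004
m=(hs[...,1]<75)&(hs[...,2]<85); m[:300]=0; m[560:]=0; m[:,:200]=0; m[:,400:]=0
n,l,st,ce=cv2.connectedComponentsWithStats(m.astype(np.uint8))
for i in range(1,n):
    if st[i,4]>300: print(st[i],ce[i])
ys,xs=np.nonzero(m); 
# symmetric axis: row-wise midpoint of extremes
mid=[(r,(np.nonzero(m[r])[0].min()+np.nonzero(m[r])[0].max())/2, np.ptp(np.nonzero(m[r])[0])) for r in range(325,535,12) if m[r].any()]
print([(a,b,int(c)) for a,b,c in mid])
A=np.polyfit([a for a,b,c in mid],[b for a,b,c in mid],1); print('yaw',np.degrees(np.arctan(A[0])),'tail end row',ys.max(),'lip',ys.min())
# head
w2=rectv('top',.053,im=t); g=cv2.cvtColor(w2,cv2.COLOR_BGR2GRAY); h2=cv2.cvtColor(w2,cv2.COLOR_BGR2HSV)
k=(h2[...,1]<60)&(h2[...,2]>88); k[:120]=0;k[320:]=0;k[:,:230]=0;k[:,:][:,420:]=0
cs,_=cv2.findContours(k.astype(np.uint8),cv2.RETR_EXTERNAL,cv2.CHAIN_APPROX_NONE); c=max(cs,key=cv2.contourArea); (cx,cy),r=cv2.minEnclosingCircle(c); print('head',X(cy),Y(cx),'r',r*.4, cv2.fitEllipse(c))
# side view head
E
```

```text
[ 237  321  103  212 7053] [283.19013186 443.32879626]
[ 331  328   32  103 1930] [350.15181347 378.13471503]
[(325, np.float64(245.5), 9), (337, np.float64(298.0), 114), (349, np.float64(298.5), 119), (361, np.float64(299.5), 121), (373, np.float64(299.5), 123), (385, np.float64(300.0), 122), (397, np.float64(299.5), 123), (409, np.float64(299.0), 124), (421, np.float64(300.0), 122), (433, np.float64(296.5), 73), (445, np.float64(298.5), 75), (457, np.float64(304.0), 60), (469, np.float64(298.0), 40), (481, np.float64(298.0), 38), (493, np.float64(298.0), 38), (505, np.float64(297.0), 38), (517, np.float64(296.5), 37), (529, np.float64(296.0), 32)]
yaw 3.8866714683016936 tail end row 532 lip 321
head 0.609594921875 -0.018824365234375015 r 19.612298583984376 ((322.420654296875, 226.3807830810547), (94.64957427978516, 95.66474151611328), 29.486047744750977)
```

Call:
carry_out(xyz=[[0,-0.02,0],[0,-0.1,0],[0,-0.25,0],[0,-0.4,0],[0,-0.4,0],[0,-0.4,0]], angular=[[0,0,0],[0,0,0],[0,0,0],[0,0,0],[0,0,0],[0,0,0]], grip=[0,0,0,0,0,0])

```text
t: 12.12
ee_pos: [0.4708, -0.2853, 0.1069]
orientation: [-90.0, -0.0, -66.1]
wrist_force: [0.3, -0.5, -2.9]
finger_gap: 0.0254
```

Run:
```python
from h import *
s,d=save('side','g'); t,_=save('top','g')
cv2.imwrite('pics/g_c.png',np.hstack([cv2.resize(s[110:210,270:370],None,fx=5,fy=5,interpolation=cv2.INTER_CUBIC)]))
plan([.437,-.0072,.10],down(-91.5))
```

```text
from [ 0.4705 -0.2849  0.106 ] [-9.008e+01  9.000e-02 -6.605e+01] shift [-0.8914  0.021   0.2737] turn [ 0.0032  0.8483 -0.0022]
```

View pics/g_c.png

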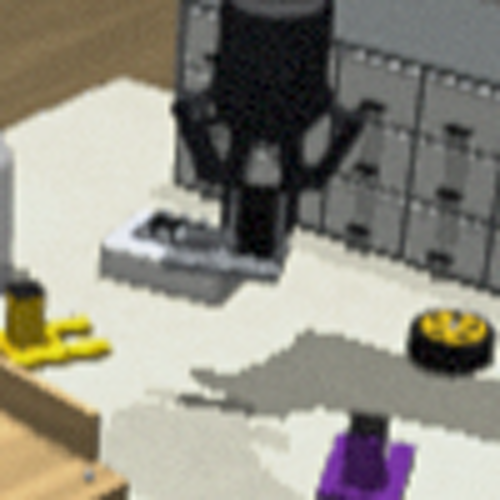

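Call:
carry_out(xyz=[[-0.12,0,0.03],[-0.24,0,0.07],[-0.36,0,0.1],[-0.48,0,0.14],[-0.6,0,0.18],[-0.72,0,0.22],[-0.81,0,0.25],[-0.89,0,0.274]], angular=[[0,0.1,0],[0,0.2,0],[0,0.32,0],[0,0.44,0],[0,0.56,0],[0,0.68,0],[0,0.78,0],[0,0.85,0]], grip=[0,0,0,0,0,0,0,0])

```text
t: 13.22
ee_pos: [0.4374, -0.0064, 0.1061]
orientation: [-90.1, 0.0, -91.6]
wrist_force: [-0.4, -0.2, -2.0]
finger_gap: 0.0253
```

Run:
```python
from h import *
np.set_printoptions(suppress=True,precision=3)
print(bot.observe()['joint_positions'])
plan([.420,-.0067,.045],down(-91.5))
```

```text
[  7.288  24.761 -18.628 132.336  18.195  25.288 -27.855]
from [ 0.437 -0.006  0.106] [-90.12   0.   -91.56] shift [ 0.003  0.204 -0.057] turn [ 0.004 -0.002 -0.   ]
```

Call:
carry_out(xyz=[[0,0.06,-0.02],[0,0.12,-0.04],[0,0.18,-0.057],[0,0.204,-0.057],[0,0.204,-0.057],[0,0.204,-0.057]], angular=[[0,0,0],[0,0,0],[0,0,0],[0,0,0],[0,0,0],[0,0,0]], grip=[0,0,0,0,0,0])

```text
t: 13.98
ee_pos: [0.4214, -0.0073, 0.0461]
orientation: [-90.0, 0.0, -91.6]
wrist_force: [-0.4, -0.6, -1.7]
finger_gap: 0.0253
```

Run:
```python
from h import *
np.set_printoptions(suppress=True,precision=3)
print(bot.observe()['joint_positions'],bot.observe()['ee_pos'])
s,d=save('side','i'); t,_=save('top','i')
cv2.imwrite('pics/i_c.png',cv2.resize(s[160:260,210:310],None,fx=6,fy=6,interpolation=cv2.INTER_CUBIC))
cv2.imwrite('pics/i_t.png',cv2.resize(t[120:260,190:340],None,fx=4,fy=4,interpolation=cv2.INTER_CUBIC))
```

```text
[  1.089  30.712 -10.943 137.396  24.521  13.511 -33.822] [ 0.421 -0.007  0.046]
```

View pics/i_c.png

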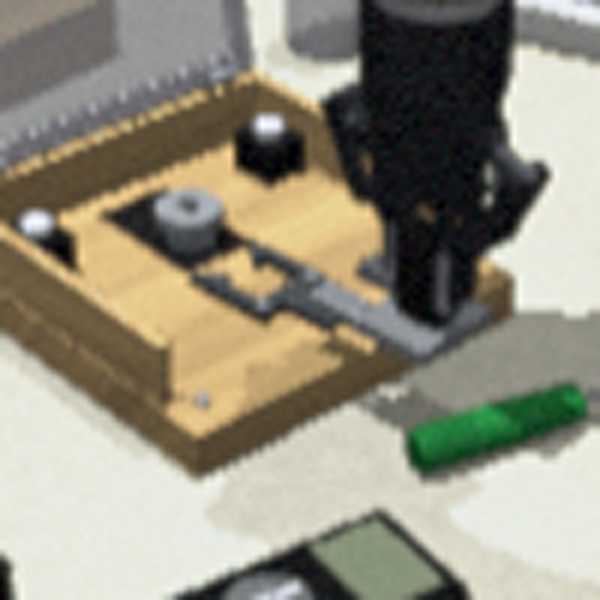

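View pics/i_t.png

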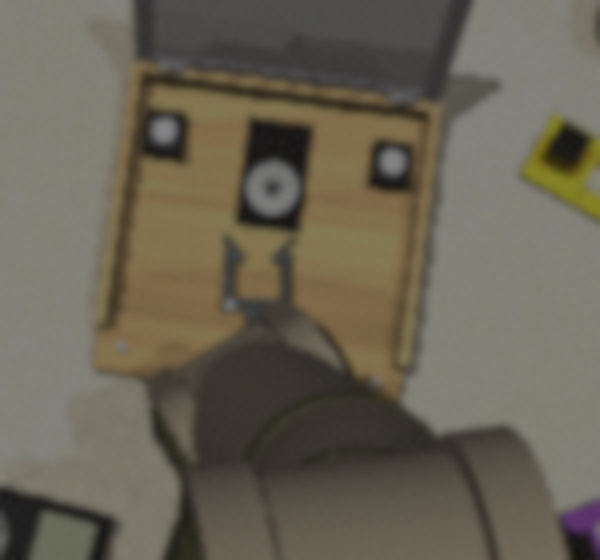

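```bash
cat >> h.py <<'E'
def T2(o,yaw,z,pts_):
    a=np.radians(yaw); c,s=np.cos(a),np.sin(a)
    return [[o[0]+c*x-s*y,o[1]+s*x+c*y,z] for x,y in pts_]
FORK=np.array([(-20,28),(62,28),(62,11),(28,11),(28,-11),(62,-11),(62,-28),(-20,-28)])/1e3
CLIP=np.array([(-60,9),(-28,9),(-28,26),(30,26),(30,-26),(-28,-26),(-28,-9),(-60,-9)])/1e3
def overlay(name,im,polys,box,f,fn):
    a,b,c,d=box; w=cv2.resize(im[c:d,a:b],None,fx=f,fy=f,interpolation=cv2.INTER_CUBIC)
    for P,col in polys:
        q=np.array([(proj(name,p)-[a,c]+.5)*f-.5 for p in P]); cv2.polylines(w,[np.int32(np.round(q*16)).reshape(-1,1,2)],True,col,1,cv2.LINE_AA,4)
    cv2.imwrite(fn,w)
E
python3 - <<'E'
from h import *
s=np.load('pics/i_side_im.npy'); o=bot.observe(); p=o['ee_pos']; yaw=o['orientation'][2]+90
overlay('side',s,[(T2(p,yaw,p[2]+.0117+.01,FORK),(0,0,255)),(T2((.545,-.010),-1.5,.038,CLIP),(0,255,0))],(230,310,180,250),9,'pics/i_ov.png')
E
```

```text
(no output)
```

View pics/i_ov.png

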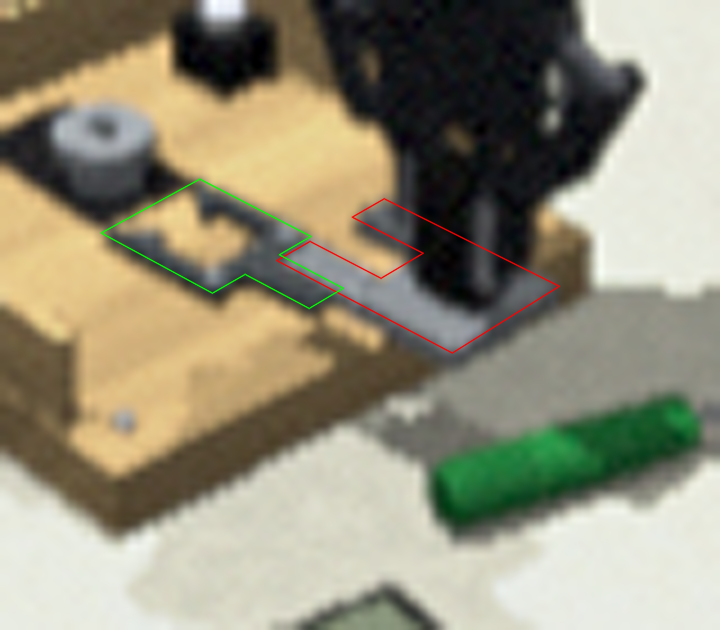

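Call:
carry_out(xyz=[[0,0.03,0],[0,0.06,0],[0,0.085,0],[0,0.085,0],[0,0.085,0]], angular=[[0,0,0],[0,0,0],[0,0,0],[0,0,0],[0,0,0]], grip=[0,0,0,0,0])

```text
t: 14.7
ee_pos: [0.4209, -0.0072, 0.0203]
orientation: [-90.0, -0.0, -91.5]
wrist_force: [0.6, -0.7, -2.4]
finger_gap: 0.0251
```

Run:
```python
from h import *
np.set_printoptions(suppress=True,precision=4)
s,d=save('side','j'); o=bot.observe(); p=o['ee_pos']; yaw=o['orientation'][2]+90; print(p,o['orientation'],o['wrist_force'],o['joint_positions'])
overlay('side',s,[(T2(p,yaw,p[2]+.0117+.01,FORK),(0,0,255)),(T2((.545,-.010),-1.5,.038,CLIP),(0,255,0))],(230,310,180,250),9,'pics/j_ov.png')
```

```text
[ 0.421  -0.0073  0.0204] [-90.0052  -0.0021 -91.5427] [-0.8197 -0.3878 -2.4439] [ -1.7749  33.9117  -7.0743 138.4657  26.8249   8.7608 -35.7532]
```

View pics/j_ov.png

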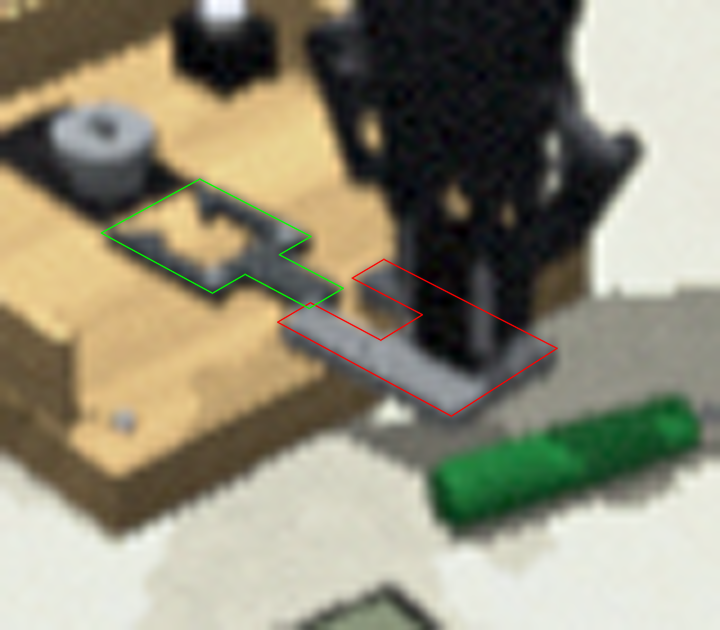

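Call:
carry_out(xyz=[[0,0,0.03],[0,0,0.06],[0,0,0.093],[-0.003,0,0.107],[-0.006,0,0.12],[-0.009,0,0.134],[-0.011,0,0.147],[-0.011,0,0.147]], angular=[[0,0,0],[0,0,0],[0,0,0],[0,0.032,0],[0,0.064,0],[0,0.096,0],[0,0.128,0],[0,0.128,0]], grip=[0,0,0,0,0,0,0,0])

```text
t: 15.75
ee_pos: [0.4657, -0.0051, 0.0203]
orientation: [-90.0, 0.0, -95.4]
wrist_force: [-0.2, -0.0, -2.3]
finger_gap: 0.0256
```

Run:
```python
from h import *
np.set_printoptions(suppress=True,precision=4)
s,d=save('side','k'); t,_=save('top','k'); o=bot.observe(); p=o['ee_pos']; yaw=o['orientation'][2]+90; print(p,o['orientation'],o['wrist_force'],o['moment'])
hx=np.array([.9956,-.0941]); c=p[:2]+.09*np.array([np.cos(np.radians(yaw)),np.sin(np.radians(yaw))])
overlay('side',s,[(T2(p,yaw,p[2]+.0117+.01,FORK),(0,0,255)),(T2(c,yaw,.038,CLIP),(0,255,0))],(230,310,180,250),9,'pics/k_ov.png')
overlay('top',t,[(T2(c,yaw,.038,CLIP),(0,255,0))],(210,310,120,220),6,'pics/k_t.png')
```

```text
[ 0.4653 -0.0051  0.0204] [-89.9871   0.0033 -95.3794] [ 0.0559 -0.0332 -2.7646] [ 0.0053  0.0198 -0.0203]
```

View pics/k_ov.png

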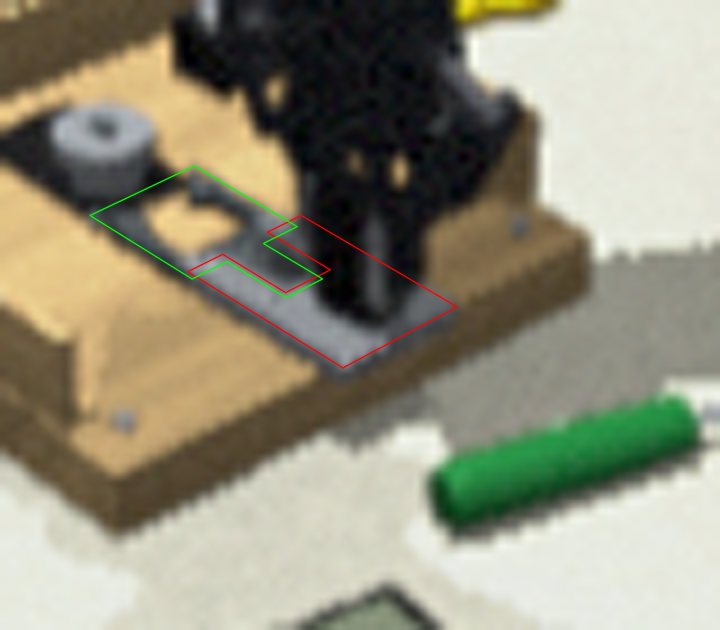

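View pics/k_t.png

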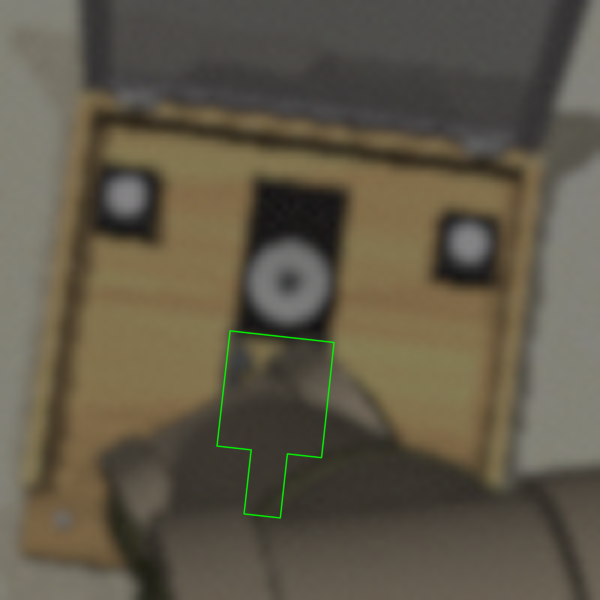

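Call:
carry_out(xyz=[[0,0,0.02],[0,0,0.04],[0,0,0.06],[0,0,0.08],[0,0,0.1],[0,0,0.12],[0,0,0.14],[0,0,0.14]], angular=[[0,0,0],[0,0,0],[0,0,0],[0,0,0],[0,0,0],[0,0,0],[0,0,0],[0,0,0]], grip=[0,0,0,0,0,0,0,0])

```text
t: 16.85
ee_pos: [0.5057, -0.0102, 0.02]
orientation: [-90.2, -0.1, -95.5]
wrist_force: [-4.4, -2.0, -2.3]
finger_gap: 0.0253
```

```bash
cat > st.py <<'E'
from h import *
import sys
np.set_printoptions(suppress=True,precision=4)
tag=sys.argv[1]
o=bot.observe(); p=o['ee_pos']; yaw=o['orientation'][2]+90
hx=np.array([.9956,-.0941]); hy=np.array([.0941,.9956]); A=np.array([.6096,-.0188])
print('t',o['t'],p,o['orientation'],'F',o['wrist_force'],'Fx_h',o['wrist_force'][:2]@hx,'gap',o['finger_gap'])
print('s_nom mm',((A-p[:2])@hx-.09)*1e3,'lat',((A-p[:2])@hy)*1e3)
t,_=save('top',tag); s,_=save('side',tag)
w2=rectv('top',.053,im=t,X1=.70); h2=cv2.cvtColor(w2,cv2.COLOR_BGR2HSV)
k=(h2[...,1]<60)&(h2[...,2]>88); k[:60]=0;k[320:]=0;k[:,:230]=0;k[:,420:]=0
cs,_=cv2.findContours(k.astype(np.uint8),cv2.RETR_EXTERNAL,cv2.CHAIN_APPROX_NONE); c=max(cs,key=cv2.contourArea); (cx,cy),r=cv2.minEnclosingCircle(c)
q=np.array([.70-cy*.0004,.11-cx*.0004]); print('head',q,'r',r*.4,'axle disp mm',(q-A)@hx*1e3,'lat',(q-A)@hy*1e3)
c=p[:2]+.09*np.array([np.cos(np.radians(yaw)),np.sin(np.radians(yaw))])
overlay('side',s,[(T2(p,yaw,p[2]+.0117+.01,FORK),(0,0,255)),(T2(c,yaw,.038,CLIP),(0,255,0))],(215,295,170,240),8,f'pics/{tag}_ov.png')
cv2.imwrite(f'pics/{tag}_w.png',cv2.convertScaleAbs(rectv('top',.038,im=t)[100:500,100:550],alpha=1.8))
E
python3 st.py l
```

```text
t 16.85 [ 0.5057 -0.0102  0.02  ] [-90.1731  -0.0907 -95.472 ] F [-4.3982 -2.0041 -2.3469] Fx_h -4.190290579192715 gap 0.025304014363865545
s_nom mm 14.292094894436696 lat 1.208989889945038
head [ 0.6268 -0.0168] r 17.440223693847656 axle disp mm 16.936119999999885 lat 3.609719999999994
```

```bash
python3 -c "
import cv2,numpy as np
a=cv2.imread('pics/l_ov.png');b=cv2.imread('pics/l_w.png');b=cv2.resize(b,None,fx=.33,fy=.33)
print(a.shape,b.shape);a[:b.shape[0],-b.shape[1]:]=b;cv2.imwrite('pics/l_m.png',a)"
```

```text
(560, 640, 3) (132, 148, 3)
```

View pics/l_m.png

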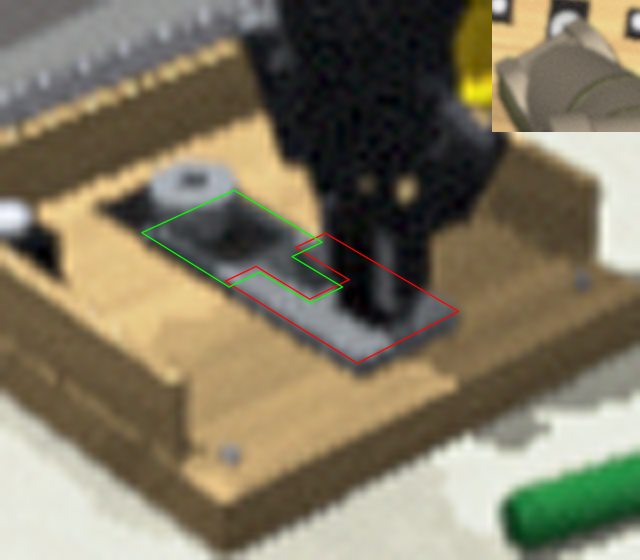

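```bash
cat >> st.py <<'E'
def sidehead(im):
    hs=cv2.cvtColor(im,cv2.COLOR_BGR2HSV); k=((hs[...,1]<30)&(hs[...,2]>120)); k[:183]=0;k[206:]=0;k[:,:226]=0;k[:,252:]=0
    n,l,stt,ce=cv2.connectedComponentsWithStats(k.astype(np.uint8)); i=1+np.argmax(stt[1:,4]); x,y,w,h=stt[i,:4]; u=x+(w-1)/2
    return ce[i],stt[i],ray('side',ce[i][0],ce[i][1],.053)[:2]
c0,s0,q0=sidehead(np.load('pics/j_side_im.npy')); c1,s1,q1=sidehead(s)
print('side rest',c0,s0,q0,'now',c1,s1,q1,'side disp',(q1-q0)@hx*1e3,(q1-q0)@hy*1e3)
E
python3 st.py l2
```

```text
t 16.95 [ 0.5056 -0.0101  0.02  ] [-90.165   -0.0866 -95.4646] F [-4.9193 -2.032  -2.1825] Fx_h -4.706473940798046 gap 0.02546057313949034
s_nom mm 14.331919357491147 lat 1.1419071795892162
head [ 0.6272 -0.0164] r 17.440223693847656 axle disp mm 17.296719999999954 lat 4.045599999999984
side rest [240.9038 194.3462] [236 192  11   6  52] [ 0.6075 -0.0184] now [238.6458 192.8333] [234 190  11   6  48] [ 0.6204 -0.0203] side disp 12.94487373060564 -0.7079945173595004
```

Call:
carry_out(xyz=[[-0.003,0,0.006],[-0.003,0,0.012],[-0.003,0,0.018],[-0.003,0,0.024],[-0.003,0,0.024]], angular=[[0,0,0],[0,0,0],[0,0,0],[0,0,0],[0,0,0]], grip=[0,0,0,0,0])

```text
t: 17.68
ee_pos: [0.5108, -0.0103, 0.0198]
orientation: [-90.4, -0.2, -95.5]
wrist_force: [-8.7, -2.3, 1.3]
finger_gap: 0.0253
```

```bash
python3 st.py m1
```

```text
t 17.675 [ 0.5108 -0.0103  0.0198] [-90.3548  -0.1539 -95.4777] F [-8.6837 -2.262   1.3268] Fx_h -8.432667434731608 gap 0.025349434767798575
s_nom mm 9.15494213961425 lat 0.8092302786088869
head [ 0.6336 -0.0158] r 16.16048583984375 axle disp mm 23.612099999999913 lat 5.245199999999998
side rest [240.9038 194.3462] [236 192  11   6  52] [ 0.6075 -0.0184] now [237.68 192.22] [233 189  11   7  50] [ 0.6257 -0.021 ] side disp 18.35847692044542 -0.869263559723017
```

Call:
carry_out(xyz=[[0,-0.002,0.005],[0,-0.003,0.01],[0,-0.003,0.013],[0,-0.003,0.013]], angular=[[0,0,0],[0,0,0],[0,0,0],[0,0,0]], grip=[0,0,0,0])

```text
t: 18.27
ee_pos: [0.5145, -0.0105, 0.0204]
orientation: [-90.4, -0.2, -95.5]
wrist_force: [-8.2, -0.4, -3.5]
finger_gap: 0.0252
```

```bash
python3 st.py m2
```

```text
t 18.275 [ 0.5145 -0.0105  0.0204] [-90.3916  -0.1503 -95.4605] F [-8.1511 -0.4068 -3.5413] Fx_h -8.076938796742494 gap 0.025231372271033226
s_nom mm 5.508788004662798 lat 0.7062072114171143
head [ 0.6364 -0.0156] r 15.315391540527344 axle disp mm 26.380959999999938 lat 5.7077999999999784
side rest [240.9038 194.3462] [236 192  11   6  52] [ 0.6075 -0.0184] now [237.0392 191.7843] [232 189  11   6  51] [ 0.6295 -0.0216] side disp 22.115205154460387 -1.0999866040640878
```

View pics/m2_ov.png

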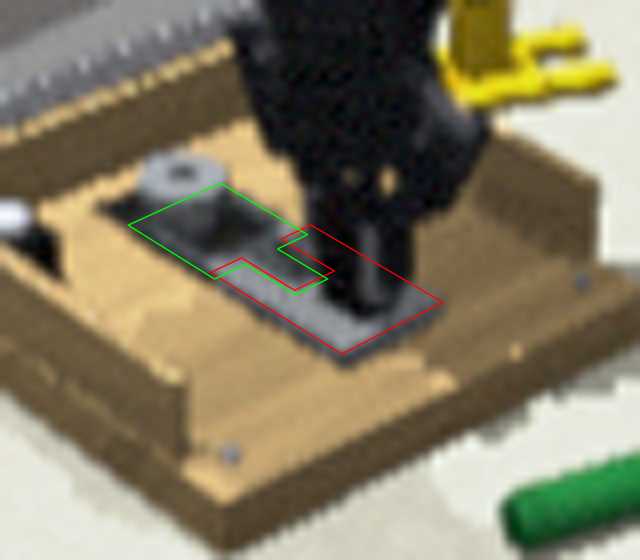

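Call:
carry_out(xyz=[[0,0,0.003],[0,0,0.006],[0,0,0.009],[0,0,0.009]], angular=[[0,0,0],[0,0,0],[0,0,0],[0,0,0]], grip=[0,0,0,0])

```text
t: 18.88
ee_pos: [0.5168, -0.0106, 0.0203]
orientation: [-90.4, -0.1, -95.4]
wrist_force: [-10.1, -0.8, -3.4]
finger_gap: 0.0257
```

```bash
python3 st.py m3
```

```text
t 18.875 [ 0.5168 -0.0106  0.0203] [-90.4203  -0.1495 -95.4432] F [-10.0598  -0.8462  -3.4099] Fx_h -9.935887394003434 gap 0.0256955584971343
s_nom mm 3.1328326089730547 lat 0.6042524906890111
head [ 0.6232 -0.0533] r 12.381274414062501 axle disp mm 16.808152514648334 lat -33.09041266906739
side rest [240.9038 194.3462] [236 192  11   6  52] [ 0.6075 -0.0184] now [236.6863 191.5294] [232 189  11   6  51] [ 0.6316 -0.022 ] side disp 24.268110362718637 -1.291479840236211
```

Call:
carry_out(xyz=[[0,0,0.003],[0,0,0.006],[0,0,0.006]], angular=[[0,0,0],[0,0,0],[0,0,0]], grip=[0,0,0])

```text
t: 19.35
ee_pos: [0.5189, -0.0106, 0.0203]
orientation: [-90.4, -0.1, -95.4]
wrist_force: [-8.4, -1.5, -4.2]
finger_gap: 0.0256
```

```bash
python3 st.py m4
```

```text
t 19.35 [ 0.5189 -0.0106  0.0203] [-90.3897  -0.1323 -95.4291] F [-8.427  -1.4788 -4.1603] Fx_h -8.250769025635801 gap 0.02556618882610637
s_nom mm 1.0474905632242155 lat 0.4107054068095472
head [ 0.6263 -0.0535] r 12.548225402832031 axle disp mm 19.84591187377919 lat -32.96754420349122
side rest [240.9038 194.3462] [236 192  11   6  52] [ 0.6075 -0.0184] now [237.6531 192.2449] [233 189  11   7  49] [ 0.6257 -0.0208] side disp 18.292817394522398 -0.6941733412644673
```

Call:
carry_out(xyz=[[0,0,0.004],[0,0,0.008],[0,0,0.008]], angular=[[0,0,0],[0,0,0],[0,0,0]], grip=[0,0,0])

```text
t: 19.82
ee_pos: [0.5253, -0.0099, 0.0213]
orientation: [-90.0, 0.0, -95.4]
wrist_force: [-0.9, 0.1, -2.2]
finger_gap: 0.0257
```

```bash
python3 st.py m5
```

```text
t 19.825 [ 0.5253 -0.0099  0.0213] [-89.9838   0.009  -95.3874] F [-0.8787  0.1422 -2.2375] Fx_h -0.8882350911206178 gap 0.025691324639875036
s_nom mm -5.271021074930729 lat -0.9763145863772666
head [ 0.6313 -0.0537] r 13.101809692382814 axle disp mm 24.8963047180175 lat -32.703436179809586
side rest [240.9038 194.3462] [236 192  11   6  52] [ 0.6075 -0.0184] now [239.9412 193.7255] [235 191  11   6  51] [ 0.6129 -0.0191] side disp 5.375042819276443 -0.1975235381919774
```

View pics/m5_ov.png

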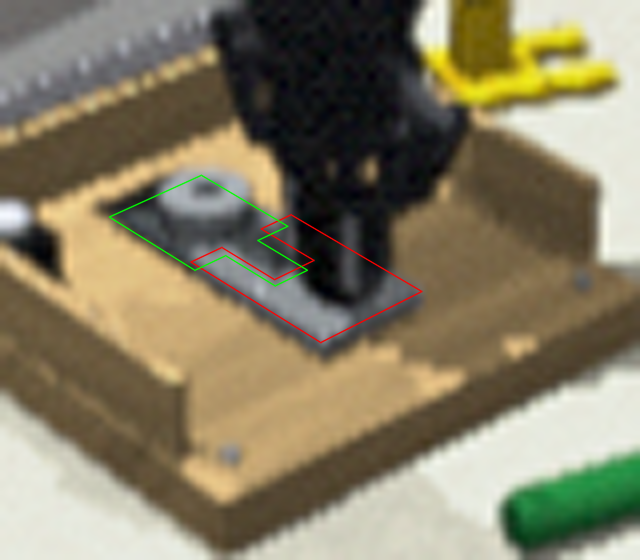

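Call:
carry_out(xyz=[[0,0,-0.02],[0,0,-0.05],[0,0,-0.09],[0,0,-0.13],[0,0,-0.16],[0,-0.1,-0.17],[0,-0.25,-0.18],[0,-0.35,-0.18]], angular=[[0,0,0],[0,0,0],[0,0,0],[0,0,0],[0,0,0],[0,0,0],[0,0,0],[0,0,0]], grip=[0,0,0,0,0,0,0,0])

```text
t: 20.92
ee_pos: [0.4708, -0.0048, 0.1278]
orientation: [-90.0, -0.0, -95.4]
wrist_force: [-0.5, -0.5, -1.6]
finger_gap: 0.0253
```

```bash
python3 st.py n
python3 - <<'E'
from h import *
plan([.472,-.286,.11],down(-66))
s=np.load('pics/n_side_im.npy'); cv2.imwrite('pics/n_c.png',cv2.resize(s[150:250,190:300],None,fx=6,fy=6,interpolation=cv2.INTER_CUBIC))
E
```

```text
t 20.925 [ 0.4708 -0.0048  0.1278] [-89.9606  -0.0041 -95.377 ] F [-0.4653 -0.5018 -1.6446] Fx_h -0.4160630381782582 gap 0.025310784311727945
s_nom mm 49.4907236019532 lat -0.9036774047952563
head [ 0.6126 -0.0194] r 19.635255432128908 axle disp mm 3.0337706665038215 lat -0.3061228576660246
side rest [240.9038 194.3462] [236 192  11   6  52] [ 0.6075 -0.0184] now [240.5208 193.9375] [236 191  11   7  48] [ 0.6104 -0.0194] side disp 2.9538038762404963 -0.7643939947895141
from [ 0.4725 -0.0049  0.1289] [-8.971e+01  2.000e-02 -9.542e+01] shift [0.9331 0.063  0.0866] turn [-0.0096 -0.9807  0.0017]
```

View pics/n_c.png

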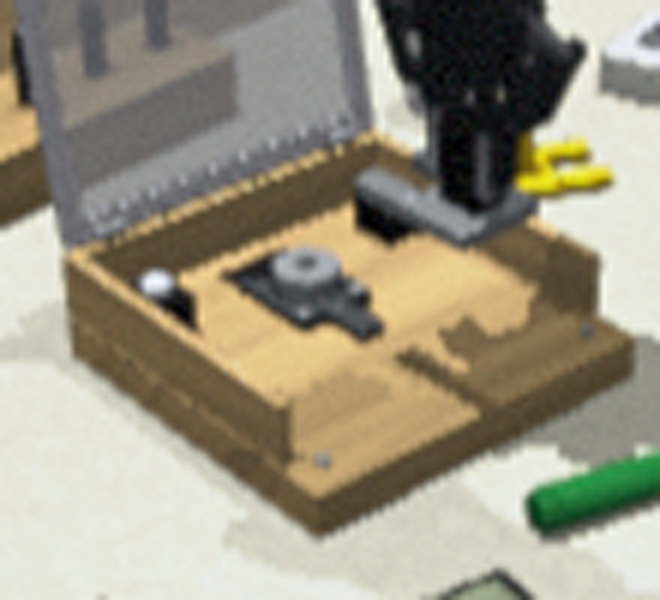

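View pics/n_w.png

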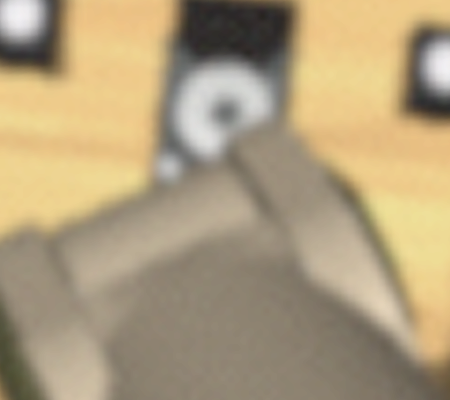

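Call:
carry_out(xyz=[[0.12,0,0.01],[0.24,0,0.02],[0.36,0,0.03],[0.48,0,0.04],[0.6,0.02,0.05],[0.72,0.04,0.06],[0.84,0.06,0.08],[0.933,0.063,0.087]], angular=[[0,-0.12,0],[0,-0.24,0],[0,-0.36,0],[0,-0.48,0],[0,-0.6,0],[0,-0.72,0],[0,-0.86,0],[0,-0.98,0]], grip=[0,0,0,0,0,0,0,0])

```text
t: 22.02
ee_pos: [0.4701, -0.2871, 0.1055]
orientation: [-90.1, 0.1, -65.9]
wrist_force: [-0.9, -0.1, -2.8]
finger_gap: 0.0252
```

```bash
python3 st.py o
python3 - <<'E'
from h import *
plan([.472,-.286,-.009],down(-66))
E
```

```text
t 22.025 [ 0.4701 -0.2871  0.1055] [-90.067    0.0883 -65.9092] F [-0.9281 -0.1297 -2.7623] Fx_h -0.9117660237719107 gap 0.025246783676146203
s_nom mm 23.673313544526287 lat 280.29937654644226
head [ 0.6121 -0.0195] r 19.797016906738282 axle disp mm 2.5822352966307744 lat -0.4343267913818439
side rest [240.9038 194.3462] [236 192  11   6  52] [ 0.6075 -0.0184] now [240.5217 193.8696] [236 191  11   6  46] [ 0.6107 -0.0198] side disp 3.2959387838989973 -1.0551160288071768
from [ 0.4694 -0.2892  0.1054] [-9.011e+01  4.000e-02 -6.618e+01] shift [-0.0061  0.3814  0.0129] turn [ 0.0036 -0.0058 -0.0014]
```

View pics/o_w.png

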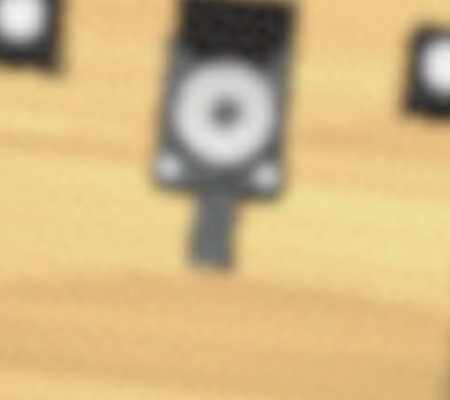

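Call:
carry_out(xyz=[[0,0.1,0.01],[0,0.2,0.01],[0,0.29,0.01],[0,0.34,0.01],[0,0.365,0.01],[0,0.375,0.01],[0,0.383,0.01],[0,0.388,0.01]], angular=[[0,0,0],[0,0,0],[0,0,0],[0,0,0],[0,0,0],[0,0,0],[0,0,0],[0,0,0]], grip=[0,0,0,0,0,0,0,0])

```text
t: 23.12
ee_pos: [0.474, -0.285, -0.0086]
orientation: [-90.0, -0.0, -66.0]
wrist_force: [-0.3, -0.0, -2.2]
finger_gap: 0.0252
```

Run:
```python
from h import *
np.set_printoptions(suppress=True,precision=4)
o=bot.observe(); p=o['ee_pos']; print(p,o['orientation'],o['wrist_force'],o['finger_gap'])
s,d=save('side','p'); overlay('side',s,[(T2(p,o['orientation'][2]+90,.01,FORK),(0,0,255))],(280,350,140,220),8,'pics/p_ov.png')
```

```text
[ 0.474  -0.285  -0.0086] [-89.9703  -0.0423 -66.0062] [-0.3057 -0.0249 -2.2053] 0.025154789298261402
```

View pics/p_ov.png

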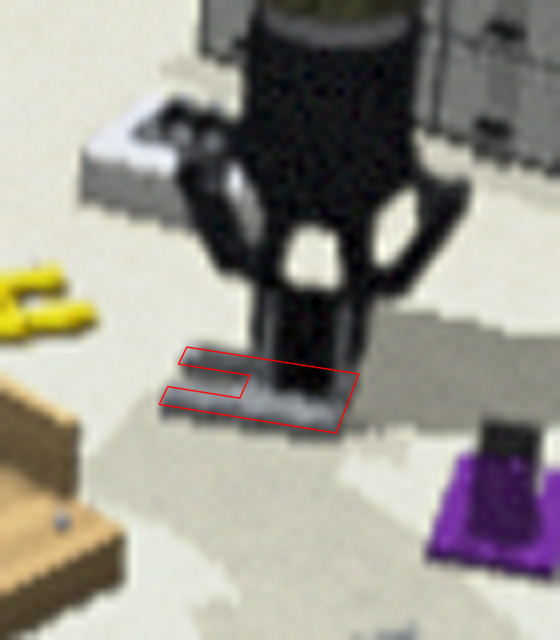

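Call:
carry_out(xyz=[[0,0.003,0],[0,0.006,0],[0,0.009,0],[0,0.01,0],[0,0.01,0]], angular=[[0,0,0],[0,0,0],[0,0,0],[0,0,0],[0,0,0]], grip=[0,0,0,0,0])

```text
t: 23.8
ee_pos: [0.4737, -0.2848, -0.0117]
orientation: [-90.0, -0.0, -66.0]
wrist_force: [-1.3, 0.8, 6.5]
finger_gap: 0.0252
```

Call:
carry_out(xyz=[[0,-0.004,0],[0,-0.004,0],[0,-0.004,0],[0,-0.1,0],[0,-0.25,0],[0,-0.45,0],[0,-0.6,0],[0,-0.6,0]], angular=[[0,0,0],[0,0,0],[0,0,0],[0,0,0],[0,0,0],[0,0,0],[0,0,0],[0,0,0]], grip=[0.5,0.7,0.7,0.7,0.7,0.7,0.7,0.7])

```text
t: 24.8
ee_pos: [0.4754, -0.2857, 0.1713]
orientation: [-89.8, -0.3, -66.0]
wrist_force: [-0.6, -0.9, -1.5]
finger_gap: 0.0598
```

Run:
```python
from h import *
np.set_printoptions(suppress=True,precision=4)
o=bot.observe(); print(o['t'],o['ee_pos'],o['wrist_force'])
s,d=save('side','q'); t,dt=save('top','q')
P=pts('side',d)
hs=cv2.cvtColor(t,cv2.COLOR_BGR2HSV); m=np.zeros((384,512),bool); k=(hs[...,1]<15)|(hs[...,2]<60); m[188:228,322:362]=k[188:228,322:362]
rect_plane('top',m,.01,'fork')
# cover angle: points of frame above z .1 near housing
hx=np.array([.9956,-.0941]); Q=P[100:200,185:255].reshape(-1,3); rel=(Q[:,:2]-np.array([.5793,-.0172])); a=rel@hx; b=rel@np.array([.0941,.9956])
g=(Q[:,2]>.1)&(Q[:,2]<.30)&(a>.08)&(a<.2)&(abs(b)<.12); f=np.polyfit(Q[g,2],a[g],1); print('cover pts',g.sum(),'angle rad',np.pi/2+np.arctan(f[0]),'x at z.07',np.polyval(f,.07))
cv2.imwrite('pics/q_c.png',cv2.resize(s[95:260,180:350],None,fx=4,fy=3.6,interpolation=cv2.INTER_CUBIC))
```

```text
24.8 [ 0.4754 -0.2857  0.1713] [-0.5879 -0.8893 -1.4608]
fork npix 565 c [ 0.4945 -0.2759] size [0.0804 0.056 ] ang 23.58
[[0.4465000033378601, -0.2662999927997589], [0.46880000829696655, -0.3176000118255615], [0.5425000190734863, -0.28540000319480896], [0.5202000141143799, -0.23409999907016754]]
cover pts 2854 angle rad 1.7514048659941581 x at z.07 0.10560915398043774
```

View pics/q_c.png

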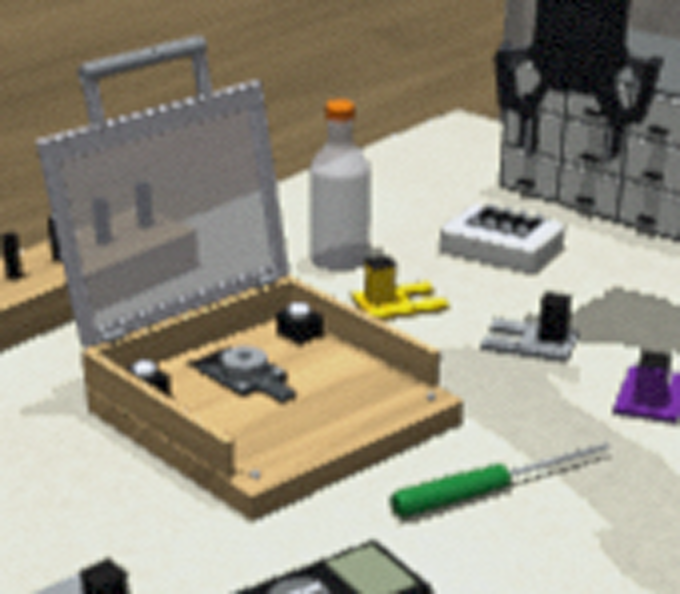

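View pics/q_top.png

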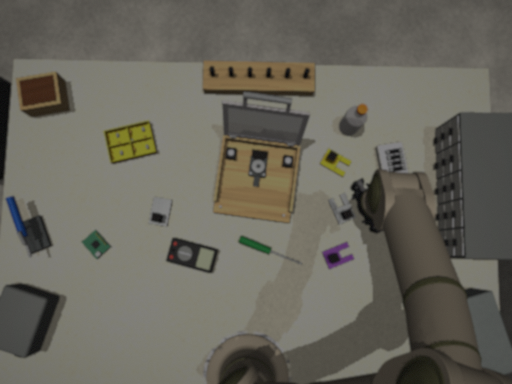

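Call:
carry_out(xyz=[[0,0,0],[0,0,0],[0,0,0],[0,0,0]], angular=[[0,0,0],[0,0,0],[0,0,0],[0,0,0]], grip=[0.7,0.7,0.7,0.7])

```text
t: 25.4
ee_pos: [0.4737, -0.2846, 0.1676]
orientation: [-90.0, 0.0, -66.0]
wrist_force: [-0.9, 1.2, -0.2]
finger_gap: 0.0601
```

```bash
python3 st.py r
python3 - <<'E'
from h import *
r=np.load('pics/r_side_im.npy'); cv2.imwrite('pics/r_s.png',r)
a=np.load('pics/a_top_im.npy').astype(int); b=np.load('pics/r_top_im.npy').astype(int)
print(np.abs(a-b).max(2)[225:275,160:225].mean(), np.abs(a-b).max(2)[230:270,235:305].mean(), np.abs(a-b).max(2)[300:350,10:50].mean())
print(bot.observe()['wrist_force'],bot.observe()['dq'])
E
```

```text
t 25.4 [ 0.4737 -0.2846  0.1676] [-90.0162   0.0333 -65.9786] F [-0.8719  1.2281 -0.1945] Fx_h -0.9836326062756686 gap 0.06008255620878992
s_nom mm 20.315313166672553 lat 277.4224564308124
head [ 0.6123 -0.0195] r 19.831390380859375 axle disp mm 2.712006457519453 lat -0.4749714080810793
side rest [240.9038 194.3462] [236 192  11   6  52] [ 0.6075 -0.0184] now [240.5217 194.    ] [236 191  11   7  46] [ 0.6101 -0.0192] side disp 2.635175796808603 -0.5014725286033288
10.156923076923077 9.937142857142858 6.5835
[ 0.17298407 -0.05074266 -0.32365284] [ 0.05069915 -0.11311856 -0.0012373   0.07275521  0.00538004  0.01365552
 -0.00674146]
```

View pics/r_s.png

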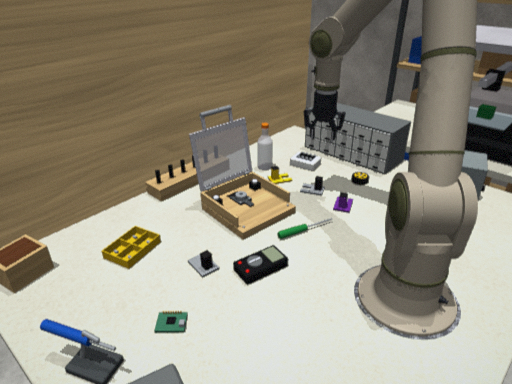

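```bash
python3 -c "
from bench import bot
print(bot.finish_job())"
```

```text
the job is handed in; nothing more can be done
None
```

The cover is open, the clip is snapped onto the axle's groove, and the fork stands upright back at its starting spot. I handed the job in at about 25.5 s of the 72 s allowed; it reported no verdict.

**What I did**
- **Cover:** I gripped the bar, swung the cover to about 1.6 rad and let go; the springs carried it to the stop.
- **Clip:** I carried the fork onto the deck behind the clip, straddled its tail and squared it to the axle. I then pushed in steps of a few millimetres until it snapped. The largest give I measured in the axle was about 24–25 mm at about 10 N, under the 32 mm limit. It was measured only between steps.
- **Fork:** I set it down and released it.

**What the last checks showed**
- **Cover:** 1.75 rad, from side-camera depth.
- **Clip:** its seat centre was within about 1 mm of the axle centre in the top view, and it lay flat with the jaws around the groove.
- **Fork:** on the bench about 0.29 m from the housing. Its measured footprint was 80 x 56 mm against the true 82 x 56 mm.
- **Bystanders:** all looked unmoved in the images; I did not measure each one.
- **Arm:** at rest, touching nothing, with the wrist force near zero.

**What disagreed**
- **Fingertip height:** both cameras put the real fingertips about 33 mm above the reported TCP. My first close on the bar therefore shut on air; I corrected for the offset from then on.
- **Axle rest position:** it came to rest about 2.5–3 mm off its original position, probably held by clip friction. The clip is still centred on it.
- **Force while swinging the cover:** it briefly reached about 24 N, because the arc I commanded was a few millimetres too tight.

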